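Dry-fit the blind-drilled end block of a towel rail, then hold it hole-up for glue

ROBOT

A 6-joint arm with a two-finger parallel gripper is mounted at the origin on a cart in front of the work surface, level with it; the furniture and walls round the work are solid. World frame = base frame: x ahead of the robot, y to its left, z up, the work surface at z = 0. Lengths are in m, angles in rad, forces in N, time in s.
With the tool pointing down it reaches from about 0.3 to 0.75 m from the base axis. Payload 8.5 kg.
Tool frame: the origin (TCP) lies at the centre of the arm's flange, where the gripper is bolted on; the fingertips stand ahead of it and the grasp point (between the pads) lies 155 mm ahead of it (r.tip_reach is the z of the fingertips in the tool frame, in m); z points along the fingers, y is the direction in which the jaws open and shut (so a half turn about z gives the same grasp; the last joint's range is limited). The gripper opens to 85 mm and grips with 20 to 120 N. Pads are 22 mm wide; open, the fingers measure 114 mm over their backs; the gripper's body (76 mm by 85 mm) begins 54 mm behind the grasp point. The pads swing forward as they close: fully open they stand 13 mm farther back than shut.
Start: joints at [1.05, 0.381, 1.297, -0, 1.464, -0.215], TCP at [0.166, 0.524, 0.405] pointing down, gripper open.
Joint ranges: [-3.11, 3.11], [-0.89, 2.33], [0.22, 2.48], [-1.42, 4.56], [0.17, 2.85], [-2.88, 2.88]. Speed limits (rad/s): [2.39, 2.39, 3.14, 3.14, 3.14, 3.14].

INTERFACE

Orientations are given as a unit quaternion [w, x, y, z].
In Python, from cell import monitor, snapshot, workorder, r gives the robot as it stands.
- The arm moves only by the tool jog_arm, never from a script. Its argument "plan" is a list of rows, each a list of 7 numbers: the shift along the world's x, y, z in cm, then the turn, a rotation vector about the world's x, y, z in degrees, then the closure, from -1 (fully open) to 1 (shut). In form: [[tx, ty, tz, wx, wy, wz, jaw], ...]. A call has 1 to 20 rows; each row is the pose to reach, as a shift and turn from the pose measured when the call began; what a row does not reach only later rows make up. A row lasts 1/12 s, in which the tool goes at most 41.7 mm and 7.16 degrees, less where a joint would pass 70% of its speed; a pose out of reach is approached as far as the arm can. A call with a gripper value outside its range is refused whole. The fingers move at their own pace and stop on an object; "squeeze" is the grip in N (left out, the last holds). Time passes only in rows, so rows that repeat a pose let the fingers close. It gives the time, the measured TCP pose, the force and the opening at its end, in the units of the state.
- monitor.sense(): the state, without advancing time (a new reading comes with each control period).
- snapshot(name): name is "scene" or "top" or "wrist"; returns a dict with "image" (400x640x3 uint8, blue, green, red), "fx", "fy", "cx", "cy" (pixels), "T" (4x4, takes a point from camera to world coordinates). Camera axes: x right, y up, looking along -z (the intrinsics and any distortion apply to the point x, -y, -z); pixel columns grow to the right and rows downward; lengths in m; the calibration is good to about 2 mm. A picture is of the moment at which its call begins. There is no depth.
- workorder.sign_off(): hands the job in, once; it reports no verdict.
The state is a dict: "time_s": time; "joint_pos": joint angles; "qvel": joint speeds; "tau": joint torques, N m; "tool_pos": TCP position; "orientation": TCP orientation; "wrist_force": force on the tool from outside, world axes, zero at the start; "moment": the same for the moment, N m; "finger_gap": finger opening in m.
Only numpy, scipy, OpenCV 4.12 (cv2) and the standard library are available. Lean on these libraries where they do the work, as an engineer would, in place of code of your own. Each camera call takes 0.05 s, during which the arm holds its last target.

TASK

The dark wooden end block lying on the bench has a blind hole in one end only: find that end by gently trying the block on the bare wooden spigot of the towel rail (do not force it), push it fully home and let go so that it hangs there by itself as a dry fit. Then take hold of it again, draw it off the spigot, turn it so that its hole points straight up, and finish still holding it like that, hole up, in the air well above the bench (a hand's breadth or more), ready for the glue. Leave the other things on the bench where they are.

Things in the scene. Friction and masses are not known exactly. Their poses are not given: they have to be found in the camera images.
- end_block: Dark wooden end block, 34 x 34 mm square, 76 mm long, about 75 g, lying on a long side at any angle. Origin at its very centre, x axis along its length, y and z square to its long faces. One end only has a centred blind hole, 16.5 mm across with a 2 mm countersink, 30 mm deep; the other is solid. From above both look alike: which end is drilled is for you to find, by feel or seen end-on.
- spigot_root (a point): Centre of the rail's shoulder, where a pale round spigot 14 mm across, 24 mm long, with a rounded tip, begins. y points out along the spigot, away from the brackets; z is up. A block fully home has its end face on the shoulder, its centre 38 mm out along y; its solid end would stop on the tip, centre 62 mm out. Let go at home it stays hanging, drooping up to about 6 degrees.
- towel_rail: Towel rail, fixed to the bench: pale round rail 22 mm across, axis 90 mm up, on two dark brackets and a back board 62 x 190 x 16 mm. Origin under the board, y along the rail to the bare spigot, z up. The nearer bracket stands 35 to 51 mm behind the shoulder, 14.5 mm above the axis; the board ends 5 mm behind the shoulder. The other end already carries such a block.
- glue_bottle: Glue bottle, 56 mm across and 178 mm tall, standing; bystander. Origin under its centre.
- sanding_block: Brown sanding block, 60 x 99 x 23 mm; bystander. Origin at the centre of its underside.
- flat_brush: Flat paint brush with wooden handle, 198 mm long, lying; bystander. Origin at the centre of its underside.
- pencil: Red pencil, 142 mm long, lying; bystander. Origin at the centre of its underside.
- tape_roll: Roll of masking tape, 109 mm across and 30 mm high, lying flat; bystander. Origin at the centre of its underside.
- spring_clamp_1: Red spring clamp, 52 x 107 x 20 mm, lying; bystander. Origin at the centre of its underside.
Things that resemble listed ones, but are neither listed nor needed, are in the scene too. Of the things shaped like the end_block, the wooden one is meant.

How it is judged:
By the outcome, as a careful person would: the job done as asked, in the order asked, and still so for the second after the job is handed in, while the arm keeps its last pose, push and grip.
It also fails if it takes over 64 s, if anything falls off the work surface, if the arm or the gripper's body presses on something with over 40 N, if the wrist force passes 120 N, or if a joint passes its speed limit or range.

## Working session

There is one attempt and no reset: what is moved stays moved. The work goes in short steps, Python scripts to look and compute and a tool call to move; the robot and the scene stay as the last step left them, time stands still between calls to the robot, and variables do not carry over. Pictures are saved under pics/ and viewed, and the job is handed in when it is done.

Besides the shell and the picture viewer there is one more tool, called after "Call:" as name(argument=value, ...) on one line, values as JSON. jog_arm: Moves the arm, as the interface text tells. Its arguments: {"type":"object","properties":{"plan":{"type":"array"},"squeeze":{"type":"number"}},"required":["plan"]}

```bash
mkdir -p pics; ls; cat > h.py <<'E'
import numpy as np,cv2
from cell import monitor,snapshot,workorder,r
from scipy.spatial.transform import Rotation as R
def snap(n,f):
    s=snapshot(n); cv2.imwrite('pics/'+f,s['image']); np.savez('pics/'+f[:-4]+'.npz',**s); return s
def ray(s,u,v):
    T=np.array(s['T']); d=np.array([(u-s['cx'])/s['fx'],-(v-s['cy'])/s['fy'],-1.0])
    return T[:3,3],T[:3,:3]@d
def onz(s,u,v,z):
    o,d=ray(s,u,v); return o+d*(z-o[2])/d[2]
def pix(s,p):
    T=np.array(s['T']); c=T[:3,:3].T@(np.array(p)-T[:3,3]); return s['cx']+s['fx']*c[0]/-c[2], s['cy']+s['fy']*-c[1]/-c[2]
def rot(st): 
    w=st['orientation']; return R.from_quat([w[1],w[2],w[3],w[0]])
E
python3 - <<'E'
from h import *
for n in ['scene','top','wrist']:
    s=snap(n,n+'0.png'); print(n,[k for k in s],s['fx'],s['fy'],s['cx'],s['cy']); print(np.round(s['T'],3))
print(monitor.sense()); print(r.tip_reach)
E
```

```text
pics
scene ['image', 'fx', 'fy', 'cx', 'cy', 'T'] 413.705516603187 413.705516603187 317.9420731175649 203.3956057569774
[[-0.895  0.204 -0.397 -0.02 ]
 [-0.446 -0.409  0.796  1.271]
 [-0.     0.89   0.456  0.638]
 [ 0.     0.     0.     1.   ]]
top ['image', 'fx', 'fy', 'cx', 'cy', 'T'] 363.438237993234 363.438237993234 321.6670891816063 202.85787294060168
[[ 0.026  0.996 -0.081  0.368]
 [-0.999  0.024 -0.023  0.301]
 [-0.021  0.081  0.996  1.143]
 [ 0.     0.     0.     1.   ]]
wrist ['image', 'fx', 'fy', 'cx', 'cy', 'T'] 312.15256692895485 312.15256692895485 327.6281662136419 203.31512181946243
[[ 0.301 -0.908 -0.293  0.09 ]
 [ 0.954  0.286  0.093  0.549]
 [-0.001 -0.307  0.952  0.372]
 [ 0.     0.     0.     1.   ]]
{'time_s': 0.15, 'joint_pos': array([ 1.04970452e+00,  3.81063900e-01,  1.29803519e+00,  1.22276367e-05,
        1.46359340e+00, -2.15298984e-01]), 'qvel': array([-0.00019954, -0.00181626, -0.00273935,  0.0009063 , -0.00151426,
       -0.0003568 ]), 'tau': array([ 2.46007701e-03, -4.48622239e+01, -2.31343156e+01, -1.84553001e-04,
        3.78162877e-03, -6.48608079e-06]), 'tool_pos': array([0.1655622 , 0.52445729, 0.40425869]), 'orientation': array([-2.03603973e-04,  1.52302017e-01,  9.88333847e-01, -5.10873064e-04]), 'wrist_force': array([ 0.38700529,  0.44183629, -0.034734  ]), 'moment': array([-0.03495063, -0.01603215, -0.01706841]), 'finger_gap': 0.0856363958457566}
0.1734
```

View pics/scene0.png

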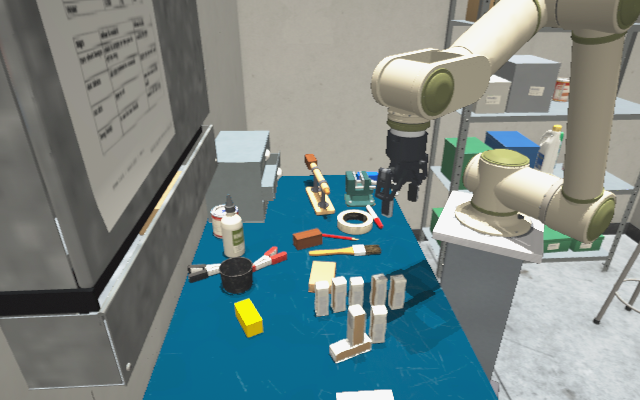

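View pics/top0.png

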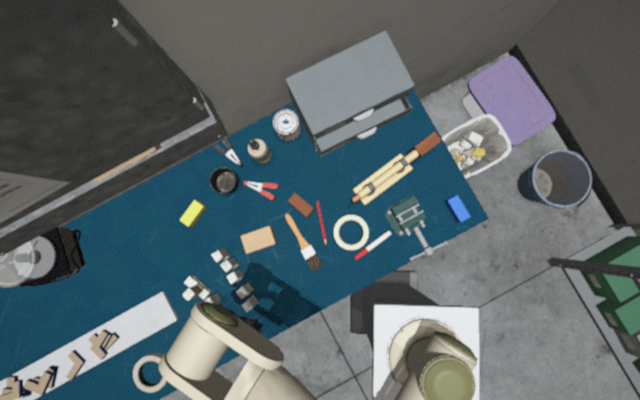

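View pics/wrist0.png

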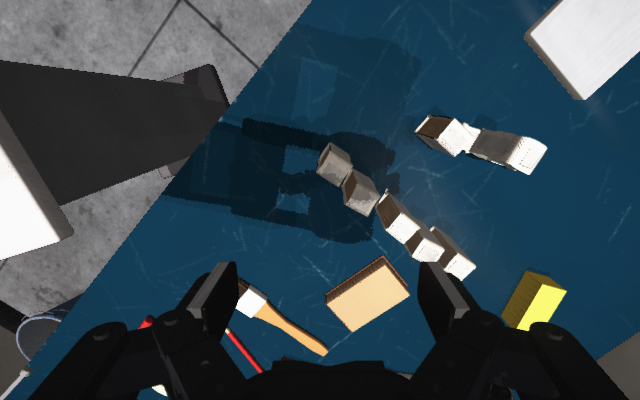

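```bash
python3 - <<'E'
import cv2,numpy as np
t=cv2.imread('pics/top0.png');s=cv2.imread('pics/scene0.png')
a=cv2.resize(t[115:275,230:490],None,fx=3,fy=3,interpolation=cv2.INTER_CUBIC);cv2.imwrite('pics/tc.png',a)
a=cv2.resize(s[145:265,280:400],None,fx=5,fy=5,interpolation=cv2.INTER_CUBIC);cv2.imwrite('pics/sc.png',a)
E
```

```text
(no output)
```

View pics/tc.png

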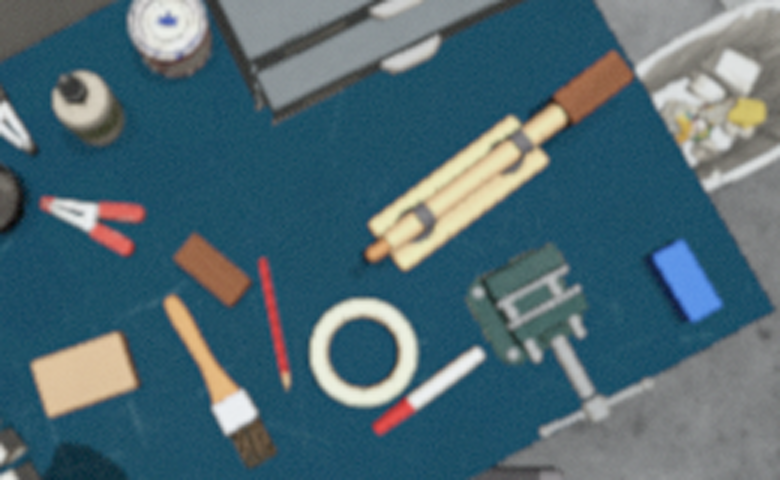

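View pics/sc.png

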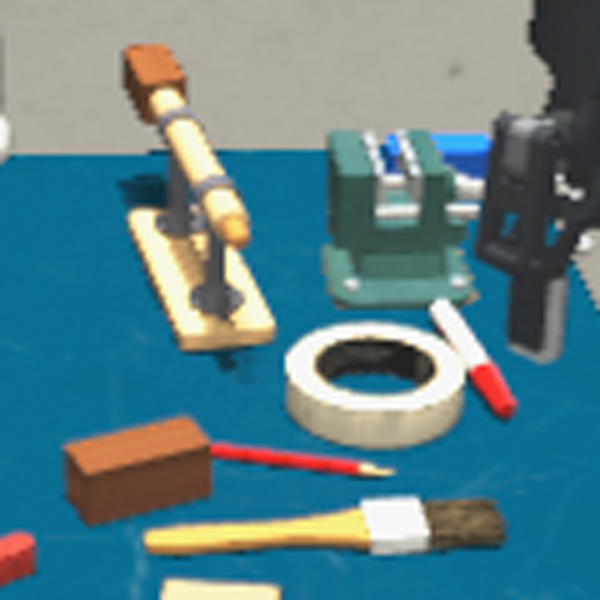

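```bash
python3 - <<'E'
from h import *
s=dict(np.load('pics/top0.npz')); im=s['image']; hsv=cv2.cvtColor(im,cv2.COLOR_BGR2HSV)
for p in [(300,204),(427,143),(355,199),(375,190),(390,175)]: print(p,hsv[p[1],p[0]])
m=((hsv[...,0]<14)&(hsv[...,1]>110)&(hsv[...,2]>60)).astype(np.uint8)
n,l,st,c=cv2.connectedComponentsWithStats(m)
for i in range(1,n):
    if st[i,4]>60:
        pts=np.argwhere(l==i)[:,::-1].astype(np.float32)
        b=cv2.boxPoints(cv2.minAreaRect(pts)); print(st[i],c[i].round(1))
        z=.034 if c[i][0]<350 else .107
        w=np.array([onz(s,*q,z)[:2] for q in b]); print(b.round(1).tolist(),w.round(4).tolist(),'ctr',w.mean(0).round(4),[np.linalg.norm(w[k]-w[k-1]).round(4) for k in range(4)])
# rail axis at z=.09, yellow
for p in [(230+365/3,115+257/3),(230+388/3,115+242/3),(230+550/3,115+122/3)]:
    print(p,onz(s,*p,.09).round(4))
a=cv2.resize(im[170:230,340:400],None,fx=10,fy=10,interpolation=cv2.INTER_CUBIC);cv2.imwrite('pics/tc2.png',a)
s2=dict(np.load('pics/scene0.npz'));a=cv2.resize(s2['image'][155:215,300:360],None,fx=10,fy=10,interpolation=cv2.INTER_CUBIC);cv2.imwrite('pics/sc2.png',a)
E
```

```text
(300, 204) [ 11 130 155]
(427, 143) [ 12 130 157]
(355, 199) [ 15 119 219]
(375, 190) [ 22  68 202]
(390, 175) [ 20  75 218]
[414 133  27  23 272] [427.2 143.7]
[[413.3999938964844, 147.1999969482422], [434.0, 131.6999969482422], [440.5, 140.39999389648438], [419.8999938964844, 155.8000030517578]] [[0.619, 0.0656], [0.6657, 0.0065], [0.6407, -0.0121], [0.5942, 0.0469]] ctr [0.6299 0.0267] [np.float64(0.0311), np.float64(0.0753), np.float64(0.0312), np.float64(0.0751)]
[264 183  14   6  63] [270.1 185.3]
[[263.6000061035156, 187.0], [264.0, 182.5], [277.29998779296875, 183.6999969482422], [276.8999938964844, 188.1999969482422]] [[0.5024, 0.5078], [0.5165, 0.507], [0.5137, 0.4659], [0.4996, 0.4666]] ctr [0.5081 0.4868] [np.float64(0.0412), np.float64(0.0141), np.float64(0.0413), np.float64(0.014)]
[289 194  24  22 247] [300.6 204.7]
[[288.1000061035156, 200.8000030517578], [294.70001220703125, 193.0], [313.0, 208.60000610351562], [306.5, 216.3000030517578]] [[0.4615, 0.4307], [0.4859, 0.4113], [0.4394, 0.3534], [0.4152, 0.3728]] ctr [0.4505 0.3921] [np.float64(0.0742), np.float64(0.0312), np.float64(0.0743), np.float64(0.0311)]
(351.6666666666667, 200.66666666666669) [0.4616 0.2392 0.09  ]
(359.33333333333337, 195.66666666666669) [0.4767 0.2172 0.09  ]
(413.33333333333337, 155.66666666666666) [0.598  0.0617 0.09  ]
```

View pics/tc2.png

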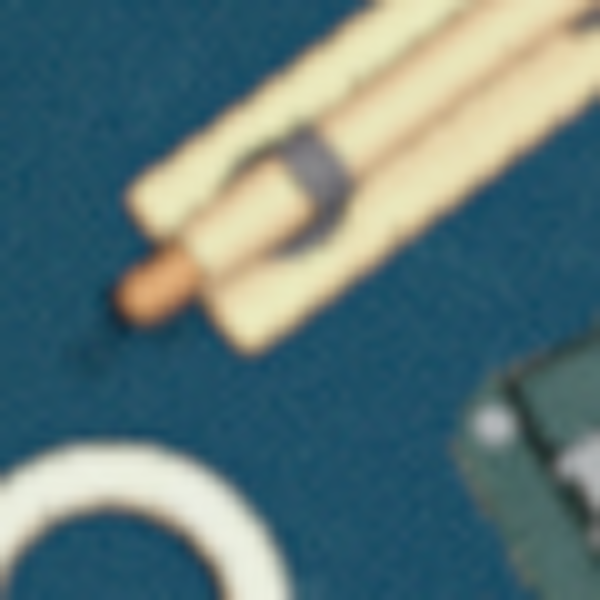

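View pics/sc2.png

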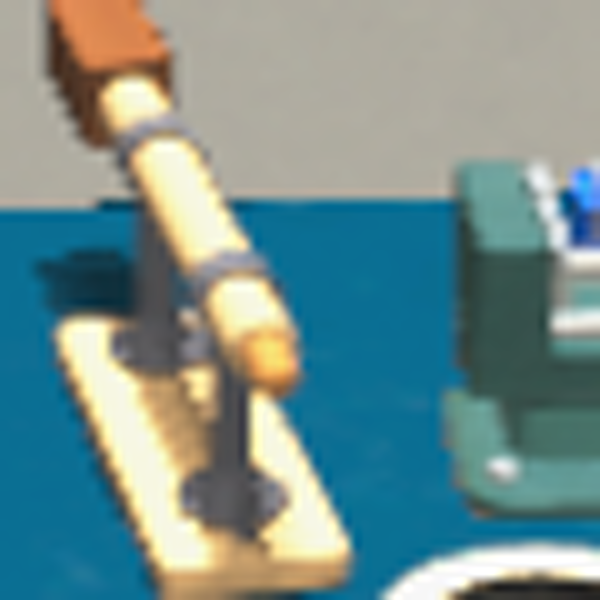

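```bash
python3 - <<'E'
from h import *
s2=dict(np.load('pics/scene0.npz'));a=cv2.resize(s2['image'][220:260,285:345],None,fx=12,fy=12,interpolation=cv2.INTER_NEAREST);cv2.imwrite('pics/sc3.png',a)
E
```

```text
(no output)
```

View pics/sc3.png

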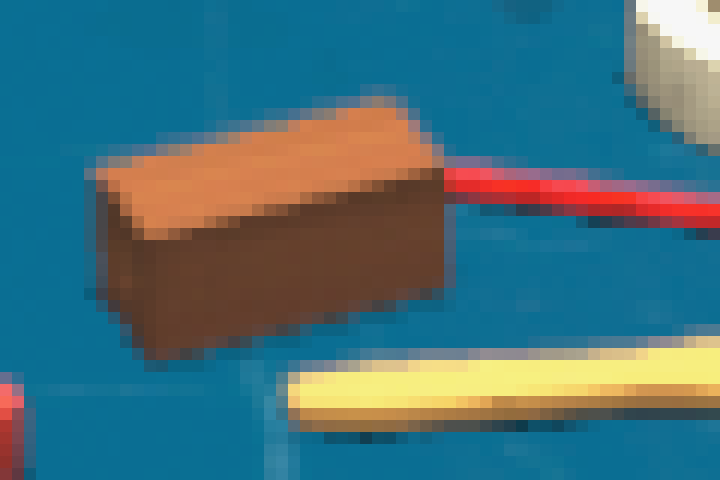

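```bash
cat >> h.py <<'E'
def plan(target_pos,target_R,st=None):
    st=st or monitor.sense(); p=st['tool_pos']; R0=rot(st)
    rv=(target_R*R0.inv()).as_rotvec(degrees=True)
    return np.round((np.array(target_pos)-p)*100,2), np.round(rv,2)
def down(yaw_deg): # jaw (tool y) at yaw, tool z down
    y=np.radians(yaw_deg); Y=np.array([np.cos(y),np.sin(y),0]);Z=np.array([0,0,-1.]);X=np.cross(Y,Z)
    return R.from_matrix(np.stack([X,Y,Z],1))
E
python3 - <<'E'
from h import *
st=monitor.sense(); s=dict(np.load('pics/wrist0.npz')); R0=rot(st); print('err down', (down(72.4).inv()*R0).magnitude())
off=R0.inv().apply(s['T'][:3,3]-st['tool_pos']); print('cam off tool',off.round(4))
Rc=R0.inv()*R.from_matrix(s['T'][:3,:3]); print(Rc.as_matrix().round(3))
a=np.array([.626,.78,0]);k=np.array([.779,-.627,0])
for tilt in (30,40,50):
    Rt=R.from_rotvec(np.radians(tilt)*k)*down(141.2)
    end=np.array([.4505,.3921,.017])-.038*a
    view=-(Rt*Rc).as_matrix()[:,2]
    d=.2; up=(Rt*Rc).as_matrix()[:,1]
    cam=end-d*view
    tcp=cam-Rt.apply(off)
    print(tilt,cam.round(3),tcp.round(3),'tip',(tcp+Rt.as_matrix()[:,2]*.1734).round(3),plan(tcp,Rt))
E
```

```text
err down 0.0017676853060455214
cam off tool [0.0791 0.0009 0.0319]
[[ 0.     0.952  0.308]
 [ 1.    -0.    -0.   ]
 [ 0.     0.308 -0.952]]
30 [0.334 0.247 0.151] [0.367 0.287 0.218] tip [0.422 0.355 0.068] (array([ 20.18, -23.73, -18.6 ]), array([  9.27, -30.48,  67.08]))
40 [0.321 0.23  0.123] [0.346 0.261 0.199] tip [0.416 0.348 0.066] (array([ 18.08, -26.33, -20.57]), array([ 12.33, -40.6 ,  65.79]))
50 [0.311 0.218 0.092] [0.328 0.238 0.173] tip [0.411 0.342 0.062] (array([ 16.23, -28.64, -23.1 ]), array([ 15.38, -50.69,  64.12]))
```

Call:
jog_arm(plan=[[16.6,-28,-5,0,0,66,-1],[16.6,-28,-5,0,0,66,-1],[16.6,-28,-5,0,0,66,-1],[16.6,-28,-5,0,0,66,-1],[16.6,-28,-5,0,0,66,-1],[16.6,-28,-16,10.8,-35.6,66.5,-1],[16.6,-28,-16,10.8,-35.6,66.5,-1],[16.6,-28,-16,10.8,-35.6,66.5,-1],[16.6,-28,-16,10.8,-35.6,66.5,-1],[16.6,-28,-16,10.8,-35.6,66.5,-1],[16.6,-28,-16,10.8,-35.6,66.5,-1],[16.6,-28,-16,10.8,-35.6,66.5,-1],[16.6,-28,-16,10.8,-35.6,66.5,-1],[16.6,-28,-16,10.8,-35.6,66.5,-1]])

```text
time_s: 1.32
tool_pos: [0.3313, 0.2457, 0.2451]
orientation: [0.24, -0.386, 0.882, 0.123]
wrist_force: [0.5, 0.4, -0.1]
finger_gap: 0.0854
```

```bash
python3 - <<'E'
from h import *
s=snap('wrist','wrist1.png');st=monitor.sense();print(st['time_s'],st['tool_pos'],st['joint_pos'],st['wrist_force'])
E
```

```text
1.3667 [0.33133082 0.24579257 0.24517105] [ 0.28601506  0.33306674  2.02240484  0.77753925  0.43436506 -2.7737001 ] [-0.28459918  0.62269353 -0.02058831]
```

View pics/wrist1.png

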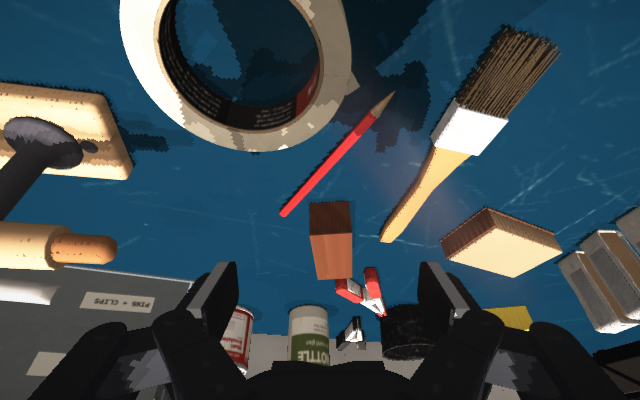

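```bash
python3 - <<'E'
from h import *
s=cv2.imread('pics/wrist1.png');a=cv2.resize(s[190:290,290:370],None,fx=6,fy=6,interpolation=cv2.INTER_CUBIC);cv2.imwrite('pics/w1c.png',cv2.convertScaleAbs(a,alpha=1.7))
E
```

```text
(no output)
```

View pics/w1c.png

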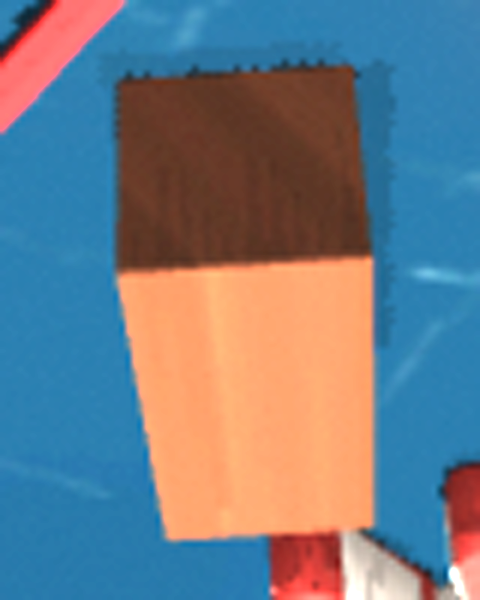

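```bash
python3 - <<'E'
from h import *
w=dict(np.load('pics/wrist1.npz'));t=dict(np.load('pics/top0.npz'));sc=dict(np.load('pics/scene0.npz'))
c=np.array([onz(w,290+x/6,190+y/6,.034) for x,y in [(119,270),(372,257),(375,530),(165,540)]])
print(c.round(4),c.mean(0).round(4)); 
for i,j in [(0,3),(1,2)]:
    d=c[j]-c[i];print(np.linalg.norm(d),np.degrees(np.arctan2(d[1],d[0])))
# undistortion / tri
def tri(l):
    A=np.zeros((3,3));b=np.zeros(3)
    for s,u,v in l:
        o,d=ray(s,u,v);d/=np.linalg.norm(d);P=np.eye(3)-np.outer(d,d);A+=P;b+=P@o
    x=np.linalg.solve(A,b);print(x.round(4),[np.round(np.array(pix(s,x))-[u,v],1) for s,u,v in l])
a=cv2.resize(w['image'][200:300,0:130],None,fx=6,fy=6,interpolation=cv2.INTER_CUBIC);cv2.imwrite('pics/w1s.png',a)
print('tip');tri([(w,116,249),(t,351.5,200),(sc,329,192)])
print('sh');tri([(w,52,247),(t,359.3,195.8)])
E
```

```text
[[0.4386 0.3538 0.034 ]
 [0.413  0.3752 0.034 ]
 [0.4606 0.4351 0.034 ]
 [0.4867 0.4131 0.034 ]] [0.4497 0.3943 0.034 ]
0.076318550592834 50.89455031414972
0.07650570716236968 51.50171692429193
tip
[0.4602 0.2384 0.0912] [array([-3.3,  3.6]), array([0.5, 1.1]), array([-0.9,  0.6])]
sh
[0.4763 0.2171 0.0904] [array([0.6, 0.1]), array([ 0.1, -0. ])]
```

View pics/w1s.png

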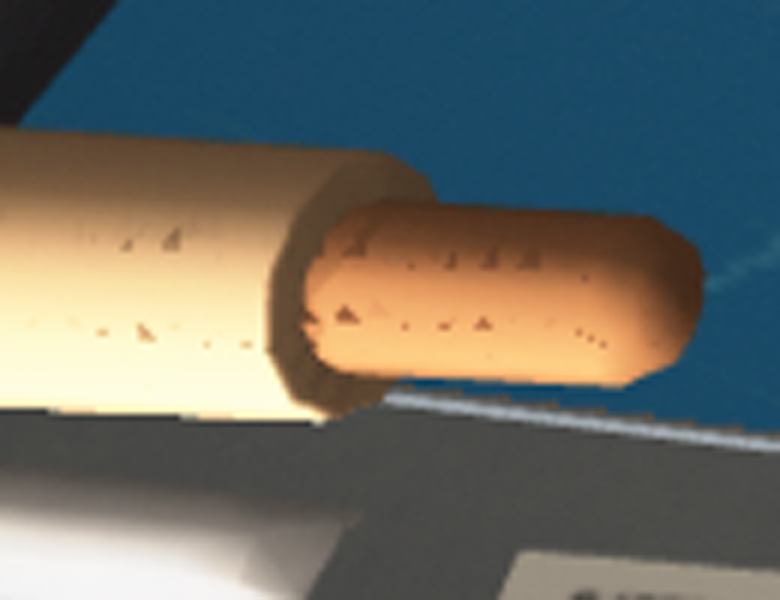

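```bash
python3 - <<'E'
from h import *
w=dict(np.load('pics/wrist1.npz'))
C=np.array([.450,.3937]);a=np.array([np.cos(np.radians(51.2)),np.sin(np.radians(51.2))]);y=np.array([-a[1],a[0]])
for n,u,v,z in [('brush',388,243,.005),('brushend',380,240,.005),('pencil',281,214,.004),('pencil2',288,216,.004),('clamp',340,283,.01),('clamp2',372,268,.01),('clamp3',383,315,.01)]:
    p=onz(w,u,v,z)[:2];print(n,p.round(3),'along',((p-C)@a).round(3),'lat',((p-C)@y).round(3))
print('sh',onz(w,59,248,.09),'tip',onz(w,117.5,248.3,.09))
print(plan([.450,.3937,.228],down(141.2)))
E
```

```text
brush [0.422 0.448] along 0.025 lat 0.056
brushend [0.425 0.438] along 0.019 lat 0.047
pencil [0.464 0.344] along -0.03 lat -0.042
pencil2 [0.462 0.35 ] along -0.027 lat -0.037
clamp [0.506 0.471] along 0.096 lat 0.005
clamp2 [0.459 0.47 ] along 0.065 lat 0.041
clamp3 [0.527 0.59 ] along 0.202 lat 0.063
sh [0.47581549 0.21941867 0.09      ] tip [0.45688417 0.23887664 0.09      ]
(array([11.87, 14.79, -1.72]), array([-24.99,  19.08,   3.45]))
```

Call:
jog_arm(plan=[[6,8,4,-12,9,2,-0.3],[11.9,14.8,3,-25,19.1,3.45,-0.3],[11.9,14.8,0,-25,19.1,3.45,-0.3],[11.9,14.8,-1.7,-25,19.1,3.45,-0.3],[11.9,14.8,-1.7,-25,19.1,3.45,-0.3],[11.9,14.8,-1.7,-25,19.1,3.45,-0.3],[11.9,14.8,-1.7,-25,19.1,3.45,-0.3],[11.9,14.8,-1.7,-25,19.1,3.45,-0.3],[11.9,14.8,-1.7,-25,19.1,3.45,-0.3]])

```text
time_s: 2.12
tool_pos: [0.4497, 0.3934, 0.228]
orientation: [-0.0, -0.431, 0.902, -0.001]
wrist_force: [0.1, -0.5, 0.4]
finger_gap: 0.0553
```

```bash
python3 - <<'E'
from h import *
s=snap('wrist','wrist2.png');st=monitor.sense();print(st['time_s'],st['tool_pos'],st['joint_pos'],st['wrist_force'],st['finger_gap'])
print(plan([.450,.3937,.178],down(141.2)))
E
```

```text
2.1667 [0.44967384 0.39311591 0.22839895] [ 5.20485139e-01  6.35415051e-01  1.40226231e+00 -8.59575040e-04
  1.10446810e+00 -1.94192303e+00] [-0.33059038  0.0934548   0.21096744] 0.055328326590220696
(array([ 0.03,  0.06, -5.04]), array([ 0.05, -0.01,  0.09]))
```

View pics/wrist2.png

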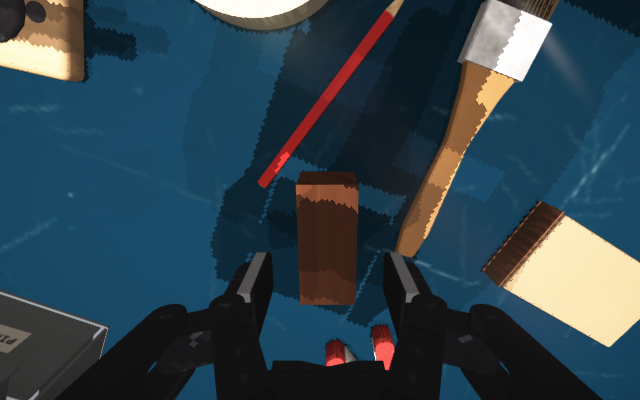

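Call:
jog_arm(plan=[[0,0,-1,0,0,0,-0.1],[0,0,-2.5,0,0,0,-0.1],[0,0,-4,0,0,0,-0.1],[0,0,-5,0,0,0,-0.1],[0,0,-5,0,0,0,-0.1],[0,0,-5,0,0,0,0.4],[0,0,-5,0,0,0,0.6],[0,0,-5,0,0,0,1],[0,0,-5,0,0,0,1],[0,0,-5,0,0,0,1],[0,0,-5,0,0,0,1]], squeeze=40)

```text
time_s: 3.08
tool_pos: [0.4497, 0.3931, 0.1787]
orientation: [-0.0, -0.431, 0.902, -0.0]
wrist_force: [-0.2, 0.5, 0.7]
finger_gap: 0.0333
```

```bash
python3 - <<'E'
from h import *
st=monitor.sense();print(st['time_s'],st['tool_pos'],st['joint_pos'],st['wrist_force'],st['finger_gap'])
E
```

```text
3.0833 [0.44969751 0.39309969 0.17869644] [ 5.20439942e-01  7.02813286e-01  1.44261069e+00 -9.05684512e-04
  9.96278746e-01 -1.94177779e+00] [-0.2318941   0.54662433  0.6701263 ] 0.03333509224553609
```

```bash
python3 - <<'E'
from h import *
print(plan([.412,.2976,.252],down(38.7)))
E
```

```text
(array([-3.77, -9.55,  7.33]), array([ 4.000e-02, -2.000e-02, -1.024e+02]))
```

Call:
jog_arm(plan=[[0,0,3,0,0,0,1],[0,0,7,0,0,0,1],[0,0,10,0,0,-7,1],[-1,-3,11,0,0,-14,1],[-3,-7,11,0,0,-21,1],[-3.8,-9.5,11,0,0,-28,1],[-3.8,-9.5,11,0,0,-35,1],[-3.8,-9.5,11,0,0,-42,1],[-3.8,-9.5,11,0,0,-49,1],[-3.8,-9.5,11,0,0,-56,1],[-3.8,-9.5,11,0,0,-63,1],[-3.8,-9.5,11,0,0,-70,1],[-3.8,-9.5,11,0,0,-77,1],[-3.8,-9.5,11,0,0,-84,1],[-3.8,-9.5,11,0,0,-91,1],[-3.8,-9.5,10,0,0,-98,1],[-3.8,-9.5,9,0,0,-102.4,1],[-3.8,-9.5,7.3,0,0,-102.4,1],[-3.8,-9.5,7.3,0,0,-102.4,1],[-3.8,-9.5,7.3,0,0,-102.4,1]])

```text
time_s: 4.75
tool_pos: [0.4116, 0.2981, 0.2516]
orientation: [-0.001, 0.433, 0.902, -0.001]
wrist_force: [0.4, -0.1, -0.8]
finger_gap: 0.0334
```

```bash
python3 - <<'E'
from h import *
s=snap('wrist','wrist3.png');s=snap('top','top3.png');s2=snap('scene','scene3.png');st=monitor.sense();print(st['time_s'],st['tool_pos'],st['joint_pos'],st['wrist_force'],st['finger_gap'])
a=cv2.resize(s['image'][140:240,300:460],None,fx=5,fy=5,interpolation=cv2.INTER_CUBIC);cv2.imwrite('pics/tc3.png',a)
a=cv2.resize(s2['image'][140:240,280:400],None,fx=5,fy=5,interpolation=cv2.INTER_CUBIC);cv2.imwrite('pics/sc4.png',a)
E
```

```text
4.9 [0.41185202 0.29822202 0.2525898 ] [ 3.93509085e-01  4.79889855e-01  1.63551453e+00  1.61102607e-04
  1.02541377e+00 -2.82438383e-01] [ 0.5553959  -0.70812709 -0.49444303] 0.03328973362699462
```

View pics/wrist3.png

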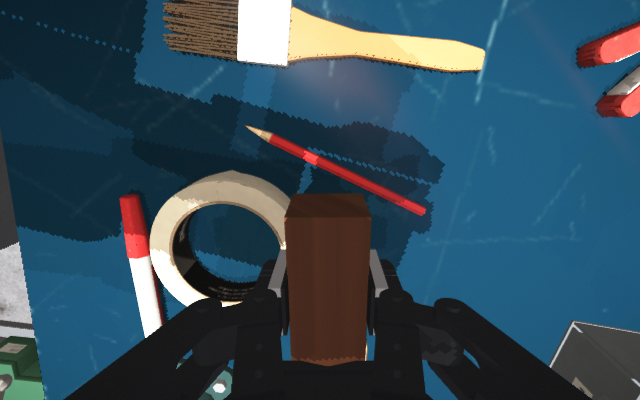

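View pics/tc3.png

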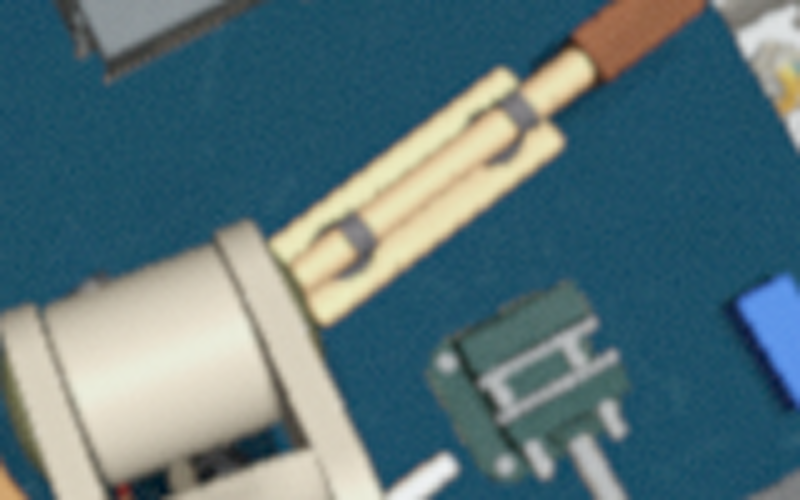

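View pics/sc4.png

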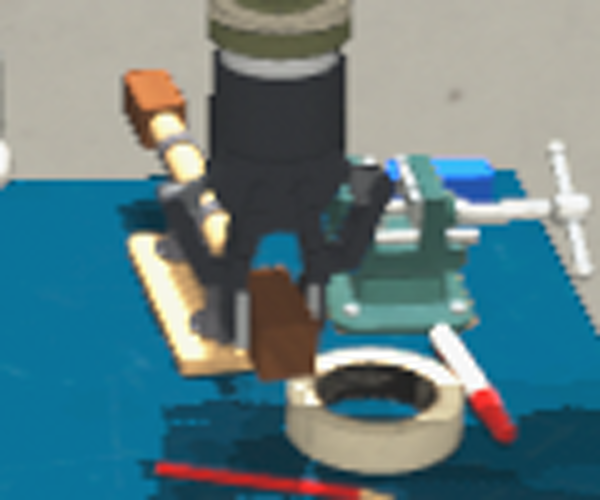

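```bash
python3 - <<'E'
from h import *
t=dict(np.load('pics/top0.npz'));im=t['image'];hsv=cv2.cvtColor(im,cv2.COLOR_BGR2HSV)
m=cv2.inRange(hsv,(14,40,120),(32,160,255)); m[:, :340]=0;m[:,440:]=0;m[:130]=0;m[212:]=0
n,l,st,c=cv2.connectedComponentsWithStats(cv2.morphologyEx(m,cv2.MORPH_CLOSE,np.ones((7,7))));i=1+np.argmax(st[1:,4]);print(st[i])
mm=cv2.morphologyEx((l==i).astype(np.uint8),cv2.MORPH_OPEN,np.ones((9,9)))
pts=np.argwhere(mm>0)[:,::-1].astype(np.float32)
b=cv2.boxPoints(cv2.minAreaRect(pts));w=np.array([onz(t,*q,.016)[:2] for q in b]);print(b,w.round(4))
for k in range(4):
    d=w[k]-w[k-1];print(np.linalg.norm(d).round(4),np.degrees(np.arctan2(d[1],d[0])).round(2))
C=w.mean(0);print('ctr',C)
for th in (127.5,128,128.7,129.3):
    s=np.array([np.cos(np.radians(th)),np.sin(np.radians(th))]);y=np.array([-s[1],s[0]])
    print(th,'sh est', (C+s*.1).round(4),'lat of shoulder',((np.array([.476,.218])-C)@y).round(4),'mounted',((np.array([.6299,.0267])-C)@y).round(4))
E
```

```text
[ 353  150   66   55 1462]
[[346.64    192.51999]
 [406.32    147.75998]
 [418.91998 164.55997]
 [359.24    209.31998]] [[0.4933 0.2509]
 [0.6388 0.0669]
 [0.5864 0.0274]
 [0.4418 0.2108]]
0.0652 37.92
0.2346 -51.65
0.0657 -143.01
0.2336 128.24
ctr [0.54005077 0.13902202]
127.5 sh est [0.4792 0.2184] lat of shoulder 0.0027 mounted -0.0029
128 sh est [0.4785 0.2178] lat of shoulder 0.0018 mounted -0.0016
128.7 sh est [0.4775 0.2171] lat of shoulder 0.0006 mounted 0.0001
129.3 sh est [0.4767 0.2164] lat of shoulder -0.0005 mounted 0.0016
```

Call:
jog_arm(plan=[[0.7,-0.9,-0.05,0,0,0,1],[1.5,-1.9,-0.08,0,0,0,1],[2.25,-2.8,-0.08,0,0,0,1],[2.25,-2.8,-0.08,0,0,0,1],[2.25,-2.8,-0.08,0,0,0,1]])

```text
time_s: 5.32
tool_pos: [0.435, 0.2694, 0.2518]
orientation: [0.0, 0.434, 0.901, 0.0]
wrist_force: [-0.3, 0.2, -1.5]
finger_gap: 0.0335
```

```bash
python3 - <<'E'
from h import *
s2=snap('scene','scene5.png');st=monitor.sense();print(st['time_s'],st['tool_pos'],st['wrist_force'],st['moment'])
a=cv2.resize(s2['image'][150:230,300:380],None,fx=7,fy=7,interpolation=cv2.INTER_CUBIC);cv2.imwrite('pics/sc5.png',a)
E
```

```text
5.3667 [0.4346101  0.26976957 0.25178648] [-0.04729473  0.37488844 -0.96161472] [-0.0098634   0.03429329  0.03459223]
```

View pics/sc5.png

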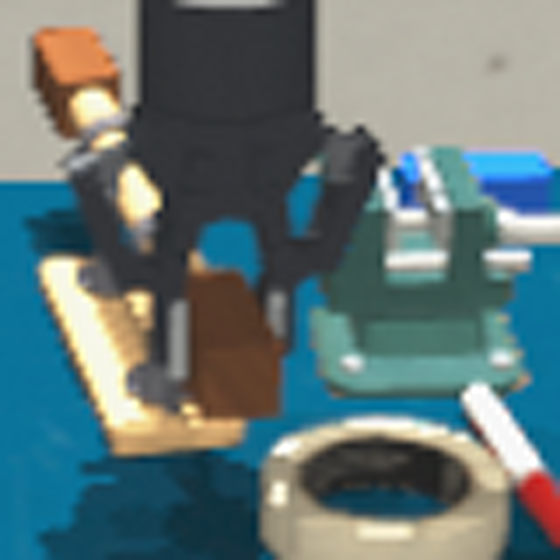

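Call:
jog_arm(plan=[[0.12,-0.15,0,0,0,0,1],[0.25,-0.31,0,0,0,0,1],[0.37,-0.47,0,0,0,0,1],[0.5,-0.62,0,0,0,0,1],[0.62,-0.78,0,0,0,0,1],[0.62,-0.78,0,0,0,0,1]])

```text
time_s: 5.87
tool_pos: [0.441, 0.2618, 0.2518]
orientation: [0.0, 0.433, 0.901, 0.0]
wrist_force: [0.6, -0.3, -1.8]
finger_gap: 0.0334
```

```bash
cat > q.py <<'E'
from h import *
st=monitor.sense();S=np.array([.4765,.2175,.09]);th=np.radians(128.6);s=np.array([np.cos(th),np.sin(th),0]);y=np.array([-s[1],s[0],0])
d=st['tool_pos']-S;f=st['wrist_force']
print(st['time_s'],'pos',st['tool_pos'].round(4),'along %.4f lat %.4f z %.4f'%(d@s,d@y,d[2]-.1617),'F along %.1f lat %.1f z %.1f'%(f@s,f@y,f[2]),'M',st['moment'].round(2),st['finger_gap'])
E
python3 q.py
```

```text
5.8667 pos [0.441  0.2618 0.2518] along 0.0567 lat 0.0001 z 0.0001 F along -0.6 lat -0.3 z -1.8 M [-0.04  0.01  0.02] 0.033443930103236055
```

Call:
jog_arm(plan=[[0.12,-0.15,0,0,0,0,1],[0.25,-0.31,0,0,0,0,1],[0.37,-0.47,0,0,0,0,1],[0.5,-0.62,0,0,0,0,1],[0.5,-0.62,0,0,0,0,1]])

```text
time_s: 6.28
tool_pos: [0.4463, 0.2553, 0.2518]
orientation: [0.0, 0.433, 0.901, 0.0]
wrist_force: [0.2, 0.5, -1.0]
finger_gap: 0.0335
```

```bash
python3 q.py
```

```text
6.2833 pos [0.4463 0.2553 0.2518] along 0.0484 lat 0.0000 z 0.0001 F along 0.3 lat -0.5 z -1.0 M [ 0.02  0.02 -0.02] 0.03350308079327833
```

Call:
jog_arm(plan=[[0.12,-0.15,0,0,0,0,1],[0.25,-0.31,0,0,0,0,1],[0.37,-0.47,0,0,0,0,1],[0.5,-0.62,0,0,0,0,1],[0.5,-0.62,0,0,0,0,1]])

```text
time_s: 6.7
tool_pos: [0.4513, 0.249, 0.2518]
orientation: [-0.0, 0.434, 0.901, 0.0]
wrist_force: [-1.3, 1.7, -0.5]
finger_gap: 0.0337
```

```bash
python3 q.py
```

```text
6.7 pos [0.4513 0.249  0.2518] along 0.0404 lat 0.0000 z 0.0001 F along 2.2 lat -0.1 z -0.5 M [0.28 0.15 0.02] 0.03369192279910145
```

Call:
jog_arm(plan=[[0.06,-0.08,0,0,0,0,1],[0.06,-0.08,0,0,0,0,1]])

```text
time_s: 6.87
tool_pos: [0.4515, 0.2487, 0.2518]
orientation: [-0.001, 0.434, 0.901, 0.001]
wrist_force: [-3.6, 7.0, 0.6]
finger_gap: 0.0332
```

```bash
python3 q.py
```

```text
6.8667 pos [0.4515 0.2487 0.2518] along 0.0400 lat 0.0000 z 0.0001 F along 7.7 lat -1.6 z 0.6 M [ 1.    0.58 -0.05] 0.03323583000815844
```

Call:
jog_arm(plan=[[0.09,-0.12,0,0,0,0,1],[0.09,-0.12,0,0,0,0,1],[0.09,-0.12,0,0,0,0,1]])

```text
time_s: 7.12
tool_pos: [0.4518, 0.2483, 0.2519]
orientation: [-0.002, 0.434, 0.901, 0.002]
wrist_force: [-5.3, 8.8, 2.1]
finger_gap: 0.0333
```

```bash
python3 q.py; python3 - <<'E'
from h import *
s=snap('wrist','wrist6.png');s2=snap('scene','scene6.png');s3=snap('top','top6.png')
a=cv2.resize(s2['image'][150:230,300:380],None,fx=7,fy=7,interpolation=cv2.INTER_CUBIC);cv2.imwrite('pics/sc6.png',a)
a=cv2.resize(s3['image'][140:220,340:440],None,fx=7,fy=7,interpolation=cv2.INTER_CUBIC);cv2.imwrite('pics/tc6.png',a)
E
```

```text
7.1167 pos [0.4518 0.2483 0.2519] along 0.0395 lat 0.0001 z 0.0002 F along 10.2 lat -1.3 z 2.1 M [1.36 0.71 0.03] 0.03330175268350002
```

View pics/sc6.png

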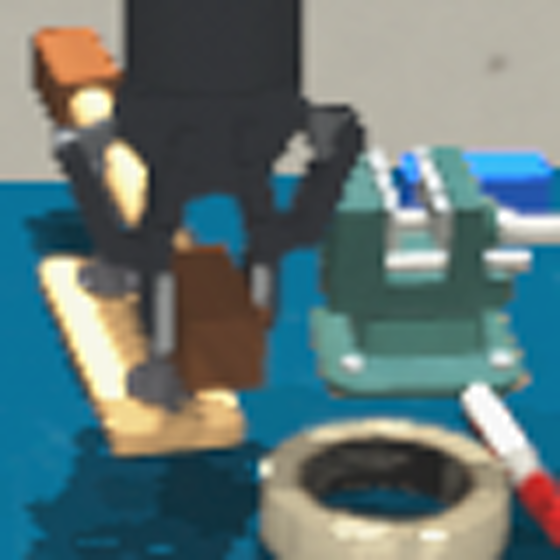

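View pics/wrist6.png

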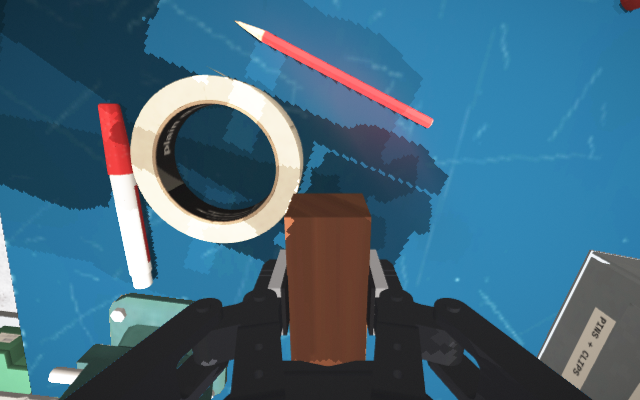

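Call:
jog_arm(plan=[[0.07,-0.09,0,0,0,0,1],[0.12,-0.16,0,0,0,0,1],[0.12,-0.16,0,0,0,0,1]])

```text
time_s: 7.52
tool_pos: [0.4521, 0.2478, 0.252]
orientation: [-0.004, 0.434, 0.901, 0.003]
wrist_force: [-5.8, 12.0, 2.2]
finger_gap: 0.0332
```

```bash
python3 q.py; python3 - <<'E'
from h import *
st=monitor.sense();p=st['tool_pos']+rot(st).apply([0,0,.1617]);print('block c',p,'tilt',rot(st).apply([0,0,1]))
S=np.array([.4765,.2175,.09]);th=np.radians(128.6);s=np.array([np.cos(th),np.sin(th),0]);print((p-S)@s-.0007)
E
```

```text
7.5167 pos [0.4521 0.2478 0.252 ] along 0.0389 lat 0.0002 z 0.0003 F along 13.0 lat -3.0 z 2.2 M [1.75 0.98 0.04] 0.0332121423881491
block c [0.45135746 0.24909528 0.09031864] tilt [-0.00455962  0.00799814 -0.99995762]
0.03967827506443893
```

Call:
jog_arm(plan=[[-0.05,0.06,0,-0.3,-0.2,0,1],[-0.08,0.1,0,-0.46,-0.26,0,1],[-0.08,0.1,0,-0.46,-0.26,0,1]])

```text
time_s: 7.77
tool_pos: [0.4512, 0.249, 0.252]
orientation: [-0.0, 0.433, 0.901, 0.0]
wrist_force: [-1.5, 3.8, -0.1]
finger_gap: 0.0336
```

```bash
python3 q.py
```

```text
7.7667 pos [0.4512 0.249  0.252 ] along 0.0404 lat 0.0001 z 0.0003 F along 3.9 lat -1.2 z -0.1 M [0.6  0.29 0.03] 0.03363365255568695
```

Still lightly seated. Open, and lift clear slowly.

Call:
jog_arm(plan=[[0,0,0,0,0,0,0.1],[0,0,0,0,0,0,-0.1],[0,0,0,0,0,0,-0.3],[0,0,0,0,0,0,-0.4],[0,0,0,0,0,0,-0.4],[0,0,1,0,0,0,-0.4],[0,0,3,0,0,0,-0.4],[0,0,6,0,0,0,-0.4],[0,0,9,0,0,0,-0.4],[-2,2.5,11,0,0,0,-0.4],[-2,2.5,11,0,0,0,-0.4]])

```text
time_s: 8.68
tool_pos: [0.4295, 0.2759, 0.3661]
orientation: [0.002, 0.433, 0.901, 0.003]
wrist_force: [-0.9, -0.3, 0.3]
finger_gap: 0.0597
```

```bash
python3 q.py; python3 - <<'E'
from h import *
s=snap('wrist','wrist7.png');s2=snap('scene','scene7.png');s3=snap('top','top7.png')
a=cv2.resize(s2['image'][150:230,300:380],None,fx=7,fy=7,interpolation=cv2.INTER_CUBIC);cv2.imwrite('pics/sc7.png',a)
E
```

```text
8.6833 pos [0.4295 0.2759 0.3661] along 0.0750 lat 0.0003 z 0.1144 F along 0.3 lat 0.9 z 0.3 M [ 0.04 -0.03  0.03] 0.059699098884276484
```

View pics/sc7.png

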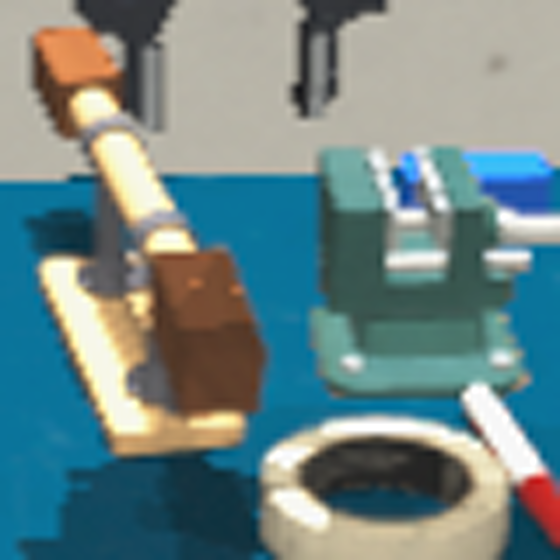

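View pics/wrist7.png

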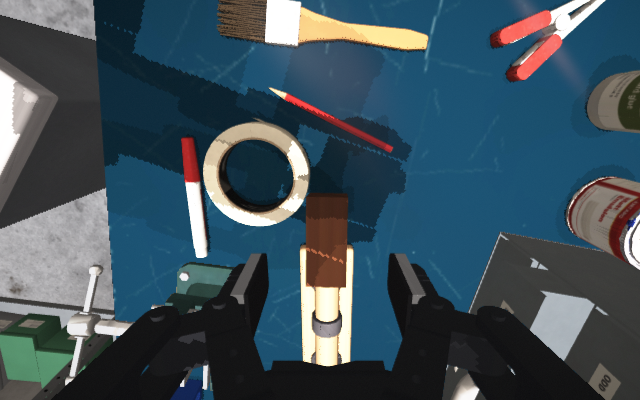

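```bash
python3 - <<'E'
from h import *
w=dict(np.load('pics/wrist7.npz'))
a=cv2.resize(w['image'][180:370,280:380],None,fx=4,fy=4,interpolation=cv2.INTER_CUBIC)
cv2.imwrite('pics/w7c.png',a[:600]); cv2.imwrite('pics/w7d.png',a[280:760])
E
```

```text
(no output)
```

View pics/w7c.png

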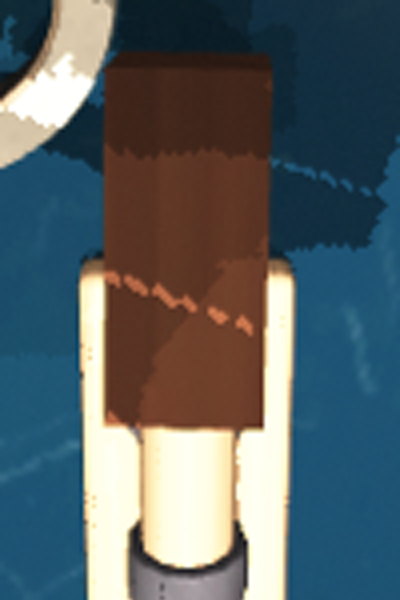

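```bash
python3 - <<'E'
from h import *
w=dict(np.load('pics/wrist7.npz'))
S=np.array([.4765,.2175,0]);th=np.radians(128.6);s=np.array([np.cos(th),np.sin(th),0])
f=lambda c,y,z:((onz(w,280+c/4,180+y/4,z)-S)@s).round(4)
print('inner',[f(185,427,z) for z in (.107,.108,.109)],'outer',[f(190,68,z) for z in (.101,.103,.105,.107)],'bracket',[f(187,y,.1045) for y in (560,567,572)], 'board',f(90,262,.016),f(285,265,.016))
E
```

```text
inner [np.float64(0.0073), np.float64(0.008), np.float64(0.0086)] outer [np.float64(0.0841), np.float64(0.0847), np.float64(0.0853), np.float64(0.0859)] bracket [np.float64(-0.028), np.float64(-0.0299), np.float64(-0.0312)] board 0.0016 0.0006
```

Call:
jog_arm(plan=[[2.5,-3,0,0,0,0,-0.4],[5,-6.2,0,0,0,0,-0.4],[7.5,-9.3,0,0,0,0,-0.4],[10,-12.5,0,0,0,0,-0.4],[10,-12.5,0,0,0,0,-0.4],[10,-12.5,0,0,0,0,-0.4]])

```text
time_s: 9.33
tool_pos: [0.5324, 0.1465, 0.3597]
orientation: [-0.001, 0.435, 0.9, -0.001]
wrist_force: [-0.3, 0.7, -0.4]
finger_gap: 0.0597
```

```bash
python3 q.py; python3 - <<'E'
from h import *
w=snap('wrist','wrist8.png')
S=np.array([.4765,.2175,.1]);u,v=map(int,pix(w,S));print(u,v,w['T'][:3,3])
y0=max(0,v-60);a=cv2.resize(w['image'][y0:v+60,u-50:u+50],None,fx=5,fy=5,interpolation=cv2.INTER_CUBIC);cv2.imwrite('pics/w8c.png',a);print(y0,u-50)
E
```

```text
9.3333 pos [0.5324 0.1465 0.3597] along -0.0903 lat 0.0006 z 0.1080 F along 0.8 lat -0.2 z -0.4 M [ 0.01  0.02 -0.02] 0.05972172406982622
328 86 [0.48333897 0.20937003 0.32808494]
26 278
```

View pics/w8c.png

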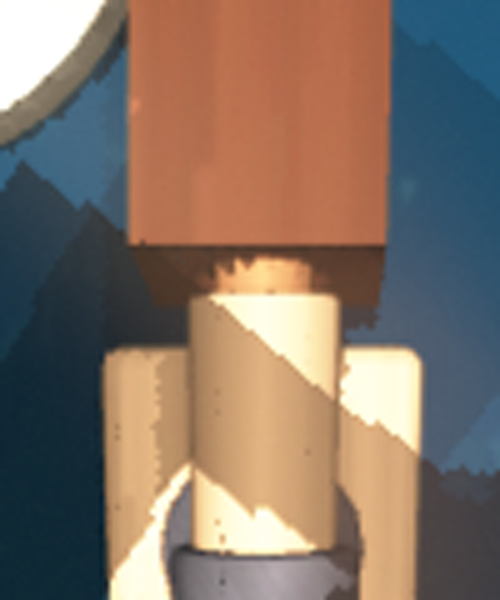

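```bash
python3 - <<'E'
from h import *
w=dict(np.load('pics/wrist8.npz'))
S=np.array([.4765,.2175,0]);th=np.radians(128.6);s=np.array([np.cos(th),np.sin(th),0]);yy=np.array([-s[1],s[0],0])
f=lambda c,y,z:[((onz(w,278+c/5,26+y/5,z)-S)@k).round(4) for k in (s,yy)]
print('inner',[f(258,247,z) for z in (.107,.108,.109)],'shoulder',f(264,293,.101),'bracket',[f(264,y,.1045) for y in (545,553)], 'board',f(145,347,.016),f(380,347,.016))
print('block edges',f(130,246,.108),f(387,246,.108),'rail edges',f(190,320,.09),f(338,320,.09),f(193,500,.09),f(335,500,.09),'spig',f(212,285,.09),f(313,285,.09))
print('face bottom', [f(265,305,z) for z in (.073,.09)])
E
```

```text
inner [[np.float64(0.0066), np.float64(-0.0009)], [np.float64(0.0066), np.float64(-0.0009)], [np.float64(0.0065), np.float64(-0.0009)]] shoulder [np.float64(0.0013), np.float64(-0.0017)] bracket [[np.float64(-0.032), np.float64(-0.0017)], [np.float64(-0.0332), np.float64(-0.0017)]] board [np.float64(-0.0037), np.float64(0.0202)] [np.float64(-0.0039), np.float64(-0.0242)]
block edges [np.float64(0.0067), np.float64(0.0159)] [np.float64(0.0066), np.float64(-0.0178)] rail edges [np.float64(-0.0017), np.float64(0.0088)] [np.float64(-0.0018), np.float64(-0.0124)] [np.float64(-0.0269), np.float64(0.0087)] [np.float64(-0.0269), np.float64(-0.0123)] spig [np.float64(0.003), np.float64(0.0056)] [np.float64(0.0029), np.float64(-0.0088)]
face bottom [[np.float64(0.001), np.float64(-0.002)], [np.float64(0.0003), np.float64(-0.0019)]]
```

Call:
jog_arm(plan=[[-3,3.8,0,0,0,0,0],[-6,7.6,0,0,0,0,0.5],[-9,11.4,0,0,0,0,1],[-12.7,16.1,0,0,0,0,1],[-12.7,16.1,0,0,0,0,1],[-12.7,16.1,-3,0,0,0,1],[-12.7,16.1,-7,0,0,0,1],[-12.7,16.1,-11.2,0,0,0,1],[-12.7,16.1,-11.2,0,0,0,1],[-12.7,16.1,-11.2,0,0,0,1]])

```text
time_s: 10.22
tool_pos: [0.4038, 0.3092, 0.2474]
orientation: [-0.003, 0.434, 0.901, -0.003]
wrist_force: [-0.1, -0.1, 0.1]
finger_gap: -0.0002
```

```bash
python3 q.py; python3 - <<'E'
from h import *
w=snap('wrist','wrist9.png');s2=snap('scene','scene9.png')
a=cv2.resize(s2['image'][150:230,300:380],None,fx=7,fy=7,interpolation=cv2.INTER_CUBIC);cv2.imwrite('pics/sc9.png',a)
E
```

```text
10.2167 pos [0.4038 0.3092 0.2474] along 0.1170 lat -0.0004 z -0.0043 F along -0.0 lat 0.2 z 0.1 M [-0.03 -0.   -0.01] -0.0001838701865541162
```

View pics/sc9.png

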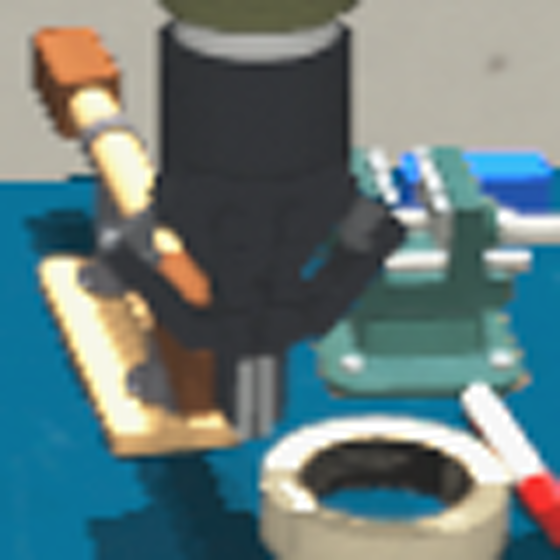

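View pics/wrist9.png

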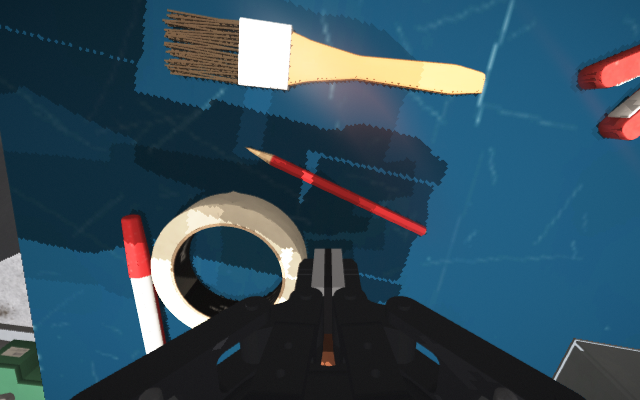

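Call:
jog_arm(plan=[[0.4,-0.5,0,0,0,0,1],[0.8,-1,0,0,0,0,1],[1.12,-1.4,0,0,0,0,1],[1.12,-1.4,0,0,0,0,1]])

```text
time_s: 10.65
tool_pos: [0.4168, 0.2943, 0.2509]
orientation: [0.0, 0.435, 0.901, 0.001]
wrist_force: [0.0, 0.1, -0.0]
finger_gap: 0.0004
```

```bash
python3 q.py
```

```text
10.65 pos [0.4168 0.2943 0.2509] along 0.0973 lat -0.0013 z -0.0008 F along 0.1 lat -0.1 z -0.0 M [ 0.03 -0.    0.01] 0.00041908347034008106
```

Call:
jog_arm(plan=[[0.06,-0.08,0,0,0,0,1],[0.12,-0.16,0,0,0,0,1],[0.19,-0.23,0,0,0,0,1],[0.25,-0.31,0,0,0,0,1],[0.25,-0.31,0,0,0,0,1]])

```text
time_s: 11.07
tool_pos: [0.4194, 0.2912, 0.2509]
orientation: [0.0, 0.435, 0.901, 0.001]
wrist_force: [-0.4, 0.4, -0.7]
finger_gap: 0.0
```

```bash
python3 q.py
```

```text
11.0667 pos [0.4194 0.2912 0.2509] along 0.0932 lat -0.0014 z -0.0008 F along 0.5 lat 0.1 z -0.7 M [0.02 0.02 0.06] 4.3105601994409706e-05
```

Call:
jog_arm(plan=[[0.06,-0.08,0,0,0,0,1],[0.12,-0.16,0,0,0,0,1],[0.12,-0.16,0,0,0,0,1]])

```text
time_s: 11.32
tool_pos: [0.4204, 0.2897, 0.2508]
orientation: [-0.0, 0.435, 0.901, 0.001]
wrist_force: [-1.5, 2.6, 0.1]
finger_gap: -0.0
```

```bash
python3 q.py
```

```text
11.3167 pos [0.4204 0.2897 0.2508] along 0.0914 lat -0.0012 z -0.0009 F along 2.9 lat -0.4 z 0.1 M [ 0.39  0.3  -0.01] -2.3774069888930127e-07
```

Call:
jog_arm(plan=[[0.06,-0.08,0,0,0,0,1],[0.12,-0.16,0,0,0,0,1],[0.12,-0.16,0,0,0,0,1]])

```text
time_s: 11.57
tool_pos: [0.4207, 0.2887, 0.2507]
orientation: [-0.002, 0.435, 0.901, 0.001]
wrist_force: [-6.6, 7.9, 1.6]
finger_gap: -0.0001
```

```bash
python3 q.py
```

```text
11.5667 pos [0.4207 0.2887 0.2507] along 0.0905 lat -0.0009 z -0.0010 F along 10.2 lat 0.2 z 1.6 M [1.28 1.03 0.  ] -5.9868082073104704e-05
```

```bash
python3 - <<'E'
from h import *
st=monitor.sense()
s=dict(np.load('pics/wrist0.npz'));R0=R.from_matrix(down(72.4).as_matrix())
off=np.array([.0791,.0009,.0319]);Rc=R.from_matrix(np.array([[0,.952,.308],[1,0,0],[0,.308,-.952]]))
th=np.radians(128.6);sd=np.array([np.cos(th),np.sin(th),0]);a=np.array([np.sin(th),-np.cos(th),0]) # away from robot
k=np.array([a[1],-a[0],0]);
for tilt in (25,30,35,40):
    Rt=R.from_rotvec(np.radians(tilt)*k)*down(128.6)
    J=np.array([.4765,.2175,.09])+.005*sd
    view=-(Rt*Rc).as_matrix()[:,2]; cam=J-.2*view; tcp=cam-Rt.apply(off)
    print(tilt,cam.round(3),tcp.round(3),'tip',(tcp+Rt.as_matrix()[:,2]*.1734).round(3),plan(tcp,Rt,st))
E
```

```text
25 [0.367 0.136 0.236] [0.413 0.172 0.299] tip [0.47  0.218 0.142] (array([ -0.78, -11.67,   4.81]), array([ -3.17, -27.85,  88.53]))
30 [0.357 0.129 0.224] [0.399 0.161 0.291] tip [0.467 0.215 0.141] (array([ -2.18, -12.79,   4.05]), array([ -3.79, -33.34,  87.84]))
35 [0.349 0.122 0.211] [0.386 0.15  0.282] tip [0.463 0.212 0.14 ] (array([ -3.52, -13.86,   3.14]), array([ -4.41, -38.81,  87.01]))
40 [0.341 0.116 0.196] [0.373 0.14  0.271] tip [0.46  0.21  0.139] (array([ -4.79, -14.87,   2.08]), array([ -5.03, -44.28,  86.06]))
```

Call:
jog_arm(plan=[[-0.9,1.2,0,0,0,0,1],[-1.9,2.4,0,0,0,0,1],[-3,2.4,4,0,0,0,1],[-4,2,8,0,0,14,1],[-4,0,11,0,0,24,1],[-4,-3,11,0,0,34,1],[-3.5,-6,11,0,0,50,1],[-3.5,-10,11,0,0,60,1],[-3.5,-13.9,11,0,0,75,1],[-3.5,-13.9,10,-4.4,-38.8,87,1],[-3.5,-13.9,8,-4.4,-38.8,87,1],[-3.5,-13.9,6,-4.4,-38.8,87,1],[-3.5,-13.9,3.1,-4.4,-38.8,87,1],[-3.5,-13.9,3.1,-4.4,-38.8,87,1],[-3.5,-13.9,3.1,-4.4,-38.8,87,1],[-3.5,-13.9,3.1,-4.4,-38.8,87,1],[-3.5,-13.9,3.1,-4.4,-38.8,87,1]])

```text
time_s: 12.98
tool_pos: [0.3857, 0.1497, 0.2816]
orientation: [0.25, -0.266, 0.927, 0.089]
wrist_force: [0.4, 0.0, -0.0]
finger_gap: 0.0005
```

```bash
python3 q.py; python3 - <<'E'
from h import *
w=snap('wrist','wrist10.png')
a=cv2.resize(w['image'][100:300,210:450],None,fx=3,fy=3,interpolation=cv2.INTER_CUBIC);cv2.imwrite('pics/w10c.png',a)
E
```

```text
12.9833 pos [0.3857 0.1497 0.2816] along 0.0036 lat 0.1132 z 0.0299 F along -0.2 lat -0.3 z -0.0 M [-0.05  0.17  0.01] 0.0004565307113929655
```

View pics/w10c.png

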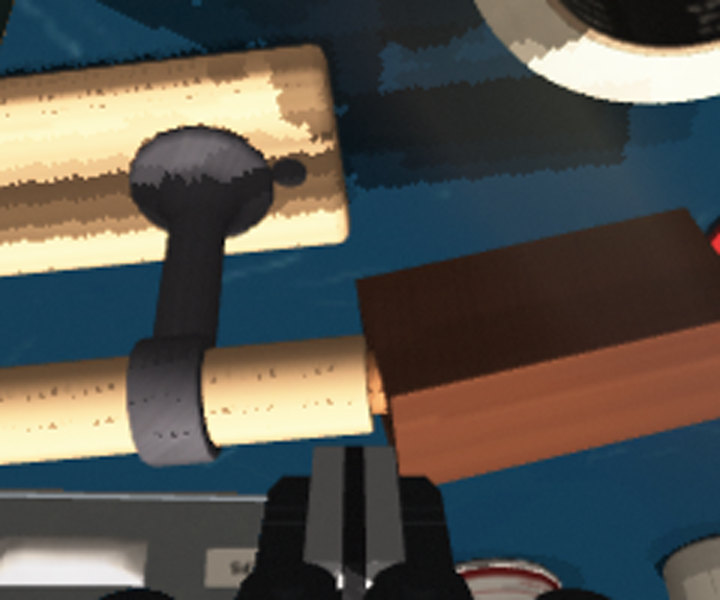

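```bash
python3 - <<'E'
from h import *
w=dict(np.load('pics/wrist10.npz'))
S=np.array([.4765,.2175,0.]);th=np.radians(128.6);s=np.array([np.cos(th),np.sin(th),0]);yy=np.array([-s[1],s[0],0])
def onlat(c,y,lat):
    o,d=ray(w,210+c/3,100+y/3);t=(lat-(o-S)@yy)/(d@yy);p=o+d*t;return ((p-S)@s).round(4),p[2].round(4)
for lat in (.0155,.017):
    print('bot',onlat(358,283,lat),'top',onlat(388,397,lat),'outer bot',onlat(687,209,lat),'outer top',onlat(745,318,lat))
# rail near silhouette: shoulder edge mid at lat ~ .011-.0015
print('shoulder', [onlat(c,y,.0095) for c,y in((366,345),(369,385))], 'bracket',[onlat(c,y,.0145-.0015) for c,y in((203,365),(212,440))],'top of rail sil',onlat(373,432,0))
E
```

```text
bot (np.float64(0.0018), np.float64(0.075)) top (np.float64(0.0065), np.float64(0.1061)) outer bot (np.float64(0.0756), np.float64(0.0623)) outer top (np.float64(0.0784), np.float64(0.0946))
bot (np.float64(0.0019), np.float64(0.0764)) top (np.float64(0.0066), np.float64(0.1072)) outer bot (np.float64(0.075), np.float64(0.0638)) outer top (np.float64(0.0778), np.float64(0.0958))
shoulder [(np.float64(0.0024), np.float64(0.0877)), (np.float64(0.0026), np.float64(0.0983))] bracket [(np.float64(-0.0318), np.float64(0.0918)), (np.float64(-0.0286), np.float64(0.1108))] top of rail sil (np.float64(0.0023), np.float64(0.1035))
```

```bash
cat > g.py <<'E'
from h import *
S=np.array([.4765,.2175,0.]);th=np.radians(128.6);s=np.array([np.cos(th),np.sin(th),0]);yy=np.array([-s[1],s[0],0]);zz=np.array([0,0,1.])
def block_pose(along,lat,z,droop,yaw=None):
    t=np.radians(droop);b=s*np.cos(t)-zz*np.sin(t);tz=-zz*np.cos(t)-s*np.sin(t);ty=np.cross(tz,b)
    Rt=R.from_matrix(np.stack([b,ty,tz],1));C=S+along*s+lat*yy+z*zz
    return C-.1617*tz,Rt,tz
E
python3 - <<'E'
from g import *
p,Rt,tz=block_pose(.0405,-.0005,.0855,8.5);print(p,Rt.as_matrix().round(3))
print('pre',plan(p-.10*tz,Rt)); print('fin',plan(p,Rt))
E
```

```text
[0.43671243 0.26814247 0.24542387] [[-0.617  0.782  0.092]
 [ 0.773  0.624 -0.116]
 [-0.148 -0.    -0.989]]
pre (array([ 4.18, 13.  ,  6.27]), array([  2.16,  24.46, -82.91]))
fin (array([ 5.1 , 11.85, -3.62]), array([  2.16,  24.46, -82.91]))
```

Call:
jog_arm(plan=[[0,0,4,0,0,0,0],[-1,2,9,0,0,0,-0.3],[0,5,11,0.5,5,-17,-0.3],[2,8,11,1,10,-34,-0.3],[4.2,13,11,2.16,24.46,-82.9,-0.3],[4.2,13,11,2.16,24.46,-82.9,-0.3],[4.2,13,11,2.16,24.46,-82.9,-0.3],[4.2,13,11,2.16,24.46,-82.9,-0.3],[4.2,13,11,2.16,24.46,-82.9,-0.3],[4.2,13,10,2.16,24.46,-82.9,-0.3],[4.2,13,9,2.16,24.46,-82.9,-0.3],[4.2,13,6.3,2.16,24.46,-82.9,-0.3],[4.2,13,6.3,2.16,24.46,-82.9,-0.3],[4.2,13,6.3,2.16,24.46,-82.9,-0.3],[4.2,13,6.3,2.16,24.46,-82.9,-0.3],[4.2,13,6.3,2.16,24.46,-82.9,-0.3]])

```text
time_s: 14.37
tool_pos: [0.4278, 0.2796, 0.3446]
orientation: [0.067, 0.437, 0.896, -0.034]
wrist_force: [-0.9, 0.7, -0.7]
finger_gap: 0.0555
```

```bash
python3 q.py; python3 - <<'E'
from g import *
w=snap('wrist','wrist11.png')
p,Rt,tz=block_pose(.0405,-.0005,.0855,8.5)
print('fin',plan(p,Rt))
E
```

```text
14.3667 pos [0.4278 0.2796 0.3446] along 0.0789 lat -0.0007 z 0.0929 F along 1.0 lat 0.3 z -0.7 M [ 0.04  0.06 -0.07] 0.05545673062944155
fin (array([ 0.87, -1.14, -9.91]), array([ 0.14, -0.09,  0.83]))
```

View pics/wrist11.png

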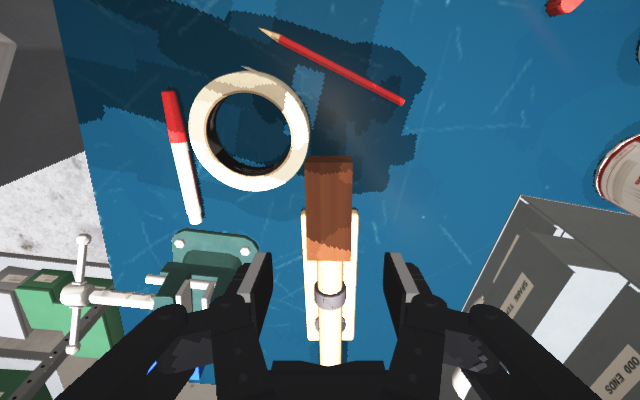

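Call:
jog_arm(plan=[[0.25,-0.35,-3,0,0,0.8,-0.3],[0.55,-0.75,-6.5,0,0,0.8,-0.3],[0.87,-1.14,-9.9,0,0,0.8,-0.3],[0.87,-1.14,-9.9,0,0,0.8,-0.3],[0.87,-1.14,-9.9,0,0,0.8,-0.3]])

```text
time_s: 14.83
tool_pos: [0.4369, 0.268, 0.2453]
orientation: [0.066, 0.433, 0.898, -0.035]
wrist_force: [1.1, -0.3, 1.6]
finger_gap: 0.0556
```

```bash
python3 q.py; python3 - <<'E'
from g import *
w=snap('wrist','wrist12.png')
p,Rt,tz=block_pose(.0405,-.0005,.0855,8.5)
print('fin',plan(p,Rt))
E
```

```text
14.8333 pos [0.4369 0.268  0.2453] along 0.0642 lat -0.0005 z -0.0064 F along -0.9 lat -0.7 z 1.6 M [0.02 0.   0.03] 0.055620078010303865
fin (array([-0.04, -0.02, -0.13]), array([0.17, 0.  , 0.04]))
```

View pics/wrist12.png

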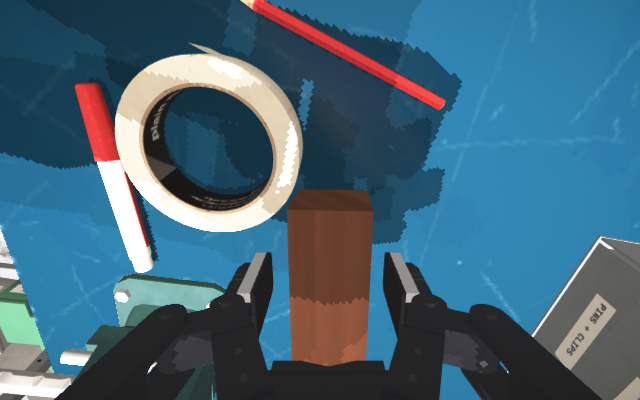

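Call:
jog_arm(plan=[[0,0,0,0,0,0,0.1],[0,0,0,0,0,0,0.3],[0,0,0,0,0,0,1],[0,0,0,0,0,0,1],[0,0,0,0,0,0,1],[0,0,0,0,0,0,1]], squeeze=50)

```text
time_s: 15.38
tool_pos: [0.4372, 0.2687, 0.2489]
orientation: [0.069, 0.433, 0.898, -0.032]
wrist_force: [-1.9, -0.0, 6.7]
finger_gap: 0.0333
```

```bash
python3 q.py; python3 - <<'E'
from g import *
# level about hole mouth center: rotate block 8.5->4 deg then 0; keep inner face where it is
st=monitor.sense()
for dr,al,z in [(4,.0400,.0885),(1,.0400,.0902)]:
    p,Rt,tz=block_pose(al,-.0005,z,dr);print(dr,plan(p,Rt))
E
```

```text
15.3833 pos [0.4372 0.2687 0.2489] along 0.0645 lat -0.0012 z -0.0028 F along 1.1 lat 1.5 z 6.7 M [-0.14  0.14 -0.07] 0.03333153134856617
4 (array([ 0.77, -1.08,  0.09]), array([3.62, 3.05, 0.02]))
1 (array([ 1.29, -1.74,  0.3 ]), array([5.97, 4.92, 0.02]))
```

```bash
python3 - <<'E'
from g import *
w=snap('wrist','wrist13.png');s2=snap('scene','scene13.png');print(monitor.sense()['qvel'].round(4))
a=cv2.resize(s2['image'][150:230,300:380],None,fx=7,fy=7,interpolation=cv2.INTER_CUBIC);cv2.imwrite('pics/sc13.png',a)
E
python3 q.py
```

```text
[-0.0007 -0.0009  0.0017 -0.0013 -0.0005 -0.0007]
15.4833 pos [0.4372 0.2687 0.2488] along 0.0645 lat -0.0012 z -0.0029 F along 0.9 lat 0.8 z 7.5 M [-0.09  0.11 -0.02] 0.03334893835870173
```

View pics/wrist13.png

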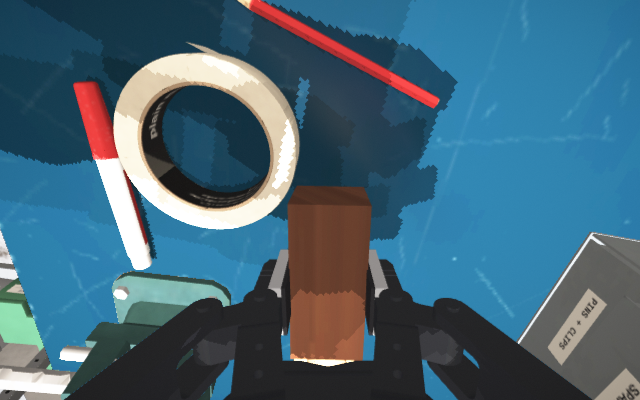

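View pics/sc13.png

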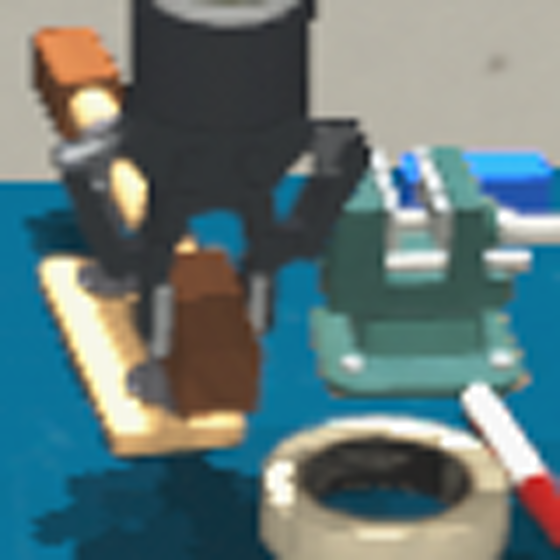

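```bash
python3 - <<'E'
from g import *
st=monitor.sense();R0=rot(st);print('droop now',np.degrees(np.arcsin(-R0.as_matrix()[2,0])), R0.as_matrix().round(3)[:,0])
C=st['tool_pos']+R0.apply([0,0,.165]);print(C,(C-S)@s)
for dr,dz,da in [(5,.002,0),(2,.0038,0.001),(0.5,.0045,.002)]:
    _,Rt,_=block_pose(0,0,0,dr);p=C+[0,0,dz]+da*s-Rt.apply([0,0,.165]);print(dr,plan(p,Rt,st))
E
```

```text
droop now 8.730592214293662 [-0.616  0.773 -0.152]
[0.45309648 0.24930697 0.08575987] 0.0394587727631002
5 (array([ 0.69, -0.81,  0.33]), array([2.84, 2.42, 0.01]))
2 (array([ 1.17, -1.41,  0.56]), array([5.19, 4.29, 0.02]))
0.5 (array([ 1.37, -1.67,  0.64]), array([6.36, 5.23, 0.02]))
```

Call:
jog_arm(plan=[[0.3,-0.4,0.15,1.4,1.2,0,1],[0.69,-0.82,0.33,2.84,2.42,0,1],[0.9,-1.1,0.45,4,3.3,0,1],[1.17,-1.41,0.56,5.2,4.3,0,1],[1.17,-1.41,0.56,5.2,4.3,0,1]])

```text
time_s: 15.9
tool_pos: [0.4491, 0.2542, 0.2553]
orientation: [0.016, 0.434, 0.901, -0.007]
wrist_force: [-1.5, 0.6, -2.8]
finger_gap: 0.0331
```

```bash
python3 q.py
```

```text
15.9 pos [0.4491 0.2542 0.2553] along 0.0458 lat -0.0015 z 0.0036 F along 1.4 lat 0.8 z -2.8 M [0.11 0.14 0.  ] 0.03313337881640389
```

Call:
jog_arm(plan=[[0,0,0.04,0.6,0.5,0,1],[0,0,0.04,1.2,0.95,0,1],[-0.2,0.25,0.04,1.2,0.95,0,1],[-0.4,0.5,0.04,1.2,0.95,0,1],[-0.6,0.75,0.04,1.2,0.95,0,1],[-0.6,0.75,0.04,1.2,0.95,0,1]])

```text
time_s: 16.4
tool_pos: [0.4426, 0.2624, 0.2559]
orientation: [0.004, 0.434, 0.901, -0.001]
wrist_force: [-0.2, -0.6, -1.4]
finger_gap: 0.0333
```

```bash
python3 q.py
```

```text
16.4 pos [0.4426 0.2624 0.2559] along 0.0562 lat -0.0015 z 0.0042 F along -0.4 lat 0.5 z -1.4 M [-0.01  0.02 -0.01] 0.033291266018702415
```

Sliding freely. Draw off the rest.

Call:
jog_arm(plan=[[-0.4,0.5,0,0,0,0,1],[-0.8,1,0,0,0,0,1],[-1.2,1.5,0,0,0,0,1],[-1.8,2.25,0,0,0,0,1],[-2.6,3.2,0,0,0,0,1],[-3.4,4.3,0,0,0,0,1],[-3.4,4.3,5,0,0,0,1],[-3.4,4.3,9,0,0,0,1],[-3.4,4.3,12,0,0,0,1],[-3.4,4.3,12,0,0,0,1]])

```text
time_s: 17.23
tool_pos: [0.4082, 0.3064, 0.3828]
orientation: [0.008, 0.433, 0.901, 0.004]
wrist_force: [0.4, -0.4, -1.0]
finger_gap: 0.0334
```

```bash
python3 q.py; python3 - <<'E'
from g import *
w=snap('wrist','wrist14.png');st=monitor.sense();print(st['joint_pos'])
R0=rot(st)
# final: hole(-tool x) up; tool z horizontal along azimuth phi
for phi in (-52,-20,0,20,40):
    z=np.array([np.cos(np.radians(phi)),np.sin(np.radians(phi)),0]);x=np.array([0,0,-1.]);y=np.cross(z,x)
    Rt=R.from_matrix(np.stack([x,y,z],1));print(phi,(Rt*R0.inv()).as_rotvec(degrees=True).round(1))
E
```

```text
17.2333 pos [0.4082 0.3064 0.3828] along 0.1121 lat -0.0021 z 0.1311 F along -0.5 lat -0.1 z -1.0 M [ 0.02 -0.03  0.  ] 0.033395031955347924
[ 0.41253547  0.33084303  1.45290734 -0.00696321  1.34699399 -0.26027393]
-52 [-70.4 -55.2  -0.9]
-20 [-53.  -73.2  24.3]
0 [-40.2 -82.7  39.8]
20 [-25.9 -90.7  55.2]
40 [-10.1 -97.1  70.2]
```

View pics/wrist14.png

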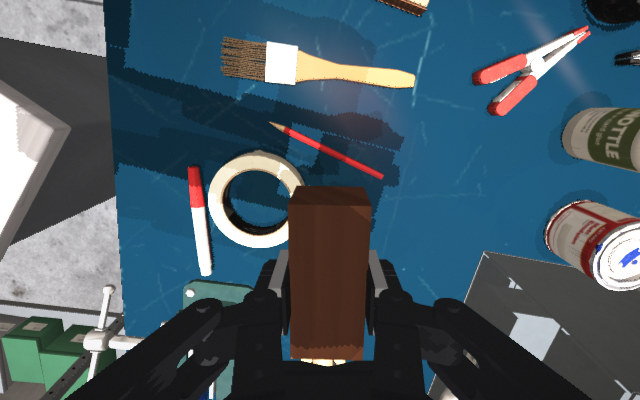

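Call:
jog_arm(plan=[[-1,-3,4,-2,-7,4,1],[-2,-6,4,-4,-13,8,1],[-3,-9,4,-5,-19,11,1],[-3.3,-12,4,-7,-25,15,1],[-3.3,-15,4,-8.5,-30,18,1],[-3.3,-17,4,-10,-36,22,1],[-3.3,-17,4,-12,-42,25,1],[-3.3,-17,4,-14,-48,29,1],[-3.3,-17,4,-15.5,-54,33,1],[-3.3,-17,4,-17,-60,36,1],[-3.3,-17,4,-19,-66,40,1],[-3.3,-17,4,-20.5,-72,44,1],[-3.3,-17,4,-22,-78,47,1],[-3.3,-17,4,-24,-84,51,1],[-3.3,-17,4,-25.9,-90.7,55.2,1],[-3.3,-17,4,-25.9,-90.7,55.2,1],[-3.3,-17,4,-25.9,-90.7,55.2,1],[-3.3,-17,4,-25.9,-90.7,55.2,1],[-3.3,-17,4,-25.9,-90.7,55.2,1],[-3.3,-17,4,-25.9,-90.7,55.2,1]])

```text
time_s: 18.95
tool_pos: [0.3736, 0.15, 0.4804]
orientation: [0.61, -0.072, 0.781, 0.112]
wrist_force: [-0.7, 0.8, -0.8]
finger_gap: 0.0329
```

```bash
python3 - <<'E'
from g import *
st=monitor.sense();R0=rot(st);print(st['time_s'],st['tool_pos'],R0.as_matrix().round(3),st['joint_pos'].round(2),st['wrist_force'].round(1),st['finger_gap'])
print('tilt',np.degrees(np.arccos(-R0.as_matrix()[2,0])))
w=snap('wrist','wrist15.png');s2=snap('scene','scene15.png');t=snap('top','top15.png')
E
```

```text
18.95 [0.37359077 0.15003599 0.48039066] [[-0.247 -0.249  0.937]
 [ 0.025  0.965  0.263]
 [-0.969  0.088 -0.232]] [ 0.04 -0.05  1.81  1.35  0.24 -2.88] [-0.7  0.8 -0.8] 0.03286203598383046
tilt 14.343932339584681
```

View pics/wrist15.png

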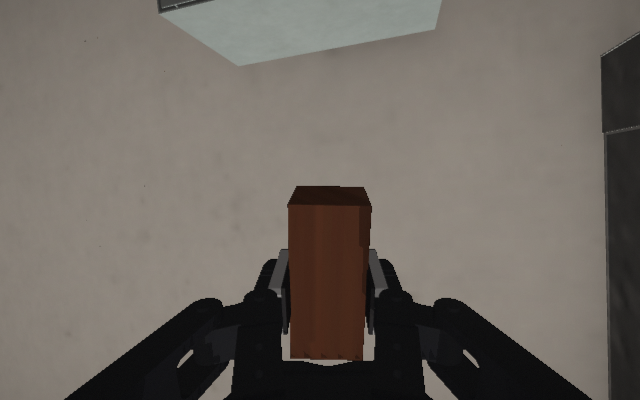

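View pics/scene15.png

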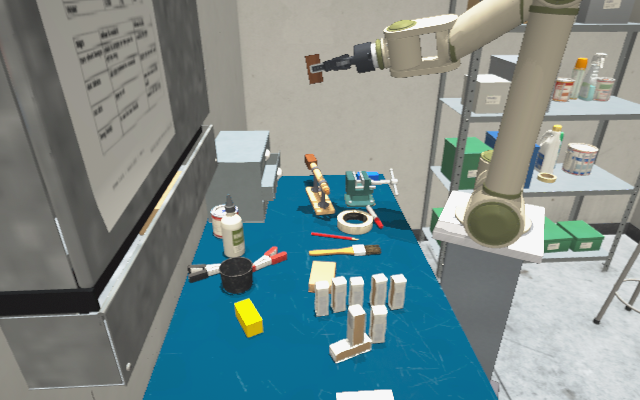

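View pics/top15.png

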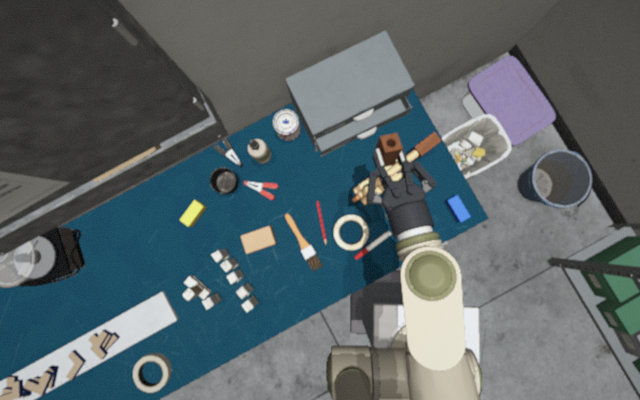

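```bash
cat > fk.py <<'E'
from g import *
from scipy.optimize import least_squares
D=[(.381,1.298,1.4636,.5499,.4043),(.6354,1.4023,1.1045,.5973,.2284),(.7028,1.4426,.9963,.5973,.1787),(.4799,1.6355,1.0254,.5085,.2526),(.3308,1.4529,1.3470,.5104,.3828)]
def f(P,j2,j3,j5):
    L1,L2,e,h,d=P;a=j2+j3;g=a+j5
    return L1*np.sin(j2)+L2*np.sin(a)+e*np.cos(a)+d*np.sin(g), h+L1*np.cos(j2)+L2*np.cos(a)-e*np.sin(a)+d*np.cos(g)
def res(P):
    o=[]
    for a,b,c,r_,z in D:
        x,y=f(P,a,b,c);o+=[x-np.sqrt(r_**2-.1174**2),y-z]
    return o+[(P[2])*.02,(P[4]-.1)*.02,(P[3]-.15)*.01]
sol=least_squares(res,[.4,.4,0,.15,.1]);P=sol.x
if __name__=='__main__':
    print(P.round(4),np.abs(sol.fun).max())
    for j5 in (.35,.5,.6,.8):
        for j2 in (-.3,0,.2,.4):
            j3=np.pi/2-j5-j2
            x,z=f(P,j2,j3,j5);print(j5,j2,round(j3,2),'r %.3f z %.3f'%(x,z))
E
python3 fk.py
```

```text
[0.5361 0.3511 0.102  0.1456 0.0989] 0.002860032805716617
0.35 -0.3 1.52 r 0.305 z 0.682
0.35 0 1.22 r 0.464 z 0.706
0.35 0.2 1.02 r 0.570 z 0.696
0.35 0.4 0.82 r 0.672 z 0.664
0.5 -0.3 1.37 r 0.297 z 0.737
0.5 0 1.07 r 0.456 z 0.761
0.5 0.2 0.87 r 0.562 z 0.750
0.5 0.4 0.67 r 0.665 z 0.718
0.6 -0.3 1.27 r 0.288 z 0.772
0.6 0 0.97 r 0.446 z 0.796
0.6 0.2 0.77 r 0.553 z 0.785
0.6 0.4 0.57 r 0.655 z 0.753
0.8 -0.3 1.07 r 0.258 z 0.839
0.8 0 0.77 r 0.417 z 0.863
0.8 0.2 0.57 r 0.523 z 0.852
0.8 0.4 0.37 r 0.625 z 0.820
```

```bash
python3 - <<'E'
from g import *
print(plan([.40,.31,.42],down(38.6)))
E
```

```text
(array([ 2.67, 16.  , -6.04]), array([ 21.15,  77.11, -52.07]))
```

Call:
jog_arm(plan=[[1,2,0,1.5,5.5,-3.7,1],[1,4,0,3,11,-7.4,1],[1,6,0,4.5,16.5,-11,1],[2,8,0,6,22,-15,1],[2,10,0,7.5,27.5,-18.5,1],[2.6,12,0,9,33,-22,1],[2.6,14,0,10.5,38.5,-26,1],[2.6,16,0,12,44,-29.7,1],[2.6,16,-2,13.5,49.5,-33.4,1],[2.6,16,-4,15,55,-37,1],[2.6,16,-6,16.5,60.5,-41,1],[2.6,16,-6,18,66,-44.5,1],[2.6,16,-6,19.6,71.5,-48,1],[2.6,16,-6,21.1,77.1,-52,1],[2.6,16,-6,21.1,77.1,-52,1],[2.6,16,-6,21.1,77.1,-52,1],[2.6,16,-6,21.1,77.1,-52,1]])

```text
time_s: 20.52
tool_pos: [0.399, 0.3103, 0.4181]
orientation: [0.186, 0.287, 0.938, 0.047]
wrist_force: [0.4, 0.1, -0.7]
finger_gap: 0.0331
```

```bash
python3 - <<'E'
from g import *
st=monitor.sense();R0=rot(st);print(st['time_s'],st['tool_pos'],R0.as_matrix().round(3),st['joint_pos'].round(2),st['wrist_force'].round(1),st['finger_gap'])
phi=-51.4
z=np.array([np.cos(np.radians(phi)),np.sin(np.radians(phi)),0]);x=np.array([0,0,-1.]);y=np.cross(z,x)
print(plan([.40,.32,.42],R.from_matrix(np.stack([x,y,z],1))))
E
```

```text
20.5167 [0.39897485 0.31029865 0.41810923] [[-0.766  0.522  0.376]
 [ 0.557  0.83  -0.018]
 [-0.321  0.195 -0.927]] [ 0.46  0.26  1.46 -0.21  1.09 -0.45] [ 0.4  0.1 -0.7] 0.03307410107184045
(array([0.1 , 0.97, 0.19]), array([-54.77, -46.5 , -23.63]))
```

Call:
jog_arm(plan=[[0.1,1,0.2,-5,-4.2,-2.1,1],[0.1,1,0.2,-10,-8.4,-4.3,1],[0.1,1,0.2,-15,-12.7,-6.4,1],[0.1,1,0.2,-20,-17,-8.6,1],[0.1,1,0.2,-25,-21,-10.7,1],[0.1,1,0.2,-30,-25.4,-13,1],[0.1,1,0.2,-35,-29.6,-15,1],[0.1,1,0.2,-40,-34,-17,1],[0.1,1,0.2,-45,-38,-19.4,1],[0.1,1,0.2,-50,-42.3,-21.5,1],[0.1,1,0.2,-54.8,-46.5,-23.6,1],[0.1,1,0.2,-54.8,-46.5,-23.6,1],[0.1,1,0.2,-54.8,-46.5,-23.6,1],[0.1,1,0.2,-54.8,-46.5,-23.6,1],[0.1,1,0.2,-54.8,-46.5,-23.6,1]])

```text
time_s: 21.77
tool_pos: [0.3947, 0.3365, 0.4415]
orientation: [0.581, 0.339, 0.68, -0.293]
wrist_force: [-0.1, 0.1, -1.5]
finger_gap: 0.0332
```

```bash
python3 - <<'E'
from g import *
st=monitor.sense();R0=rot(st);print(st['time_s'],st['tool_pos'],R0.as_matrix().round(3),st['joint_pos'].round(2),st['wrist_force'].round(1),st['finger_gap'])
print('tilt',np.degrees(np.arccos(-R0.as_matrix()[2,0])))
phi=-51.4
z=np.array([np.cos(np.radians(phi)),np.sin(np.radians(phi)),0]);x=np.array([0,0,-1.]);y=np.cross(z,x)
print(plan([.40,.32,.42],R.from_matrix(np.stack([x,y,z],1))))
E
```

```text
21.7667 [0.39470084 0.33651137 0.4415193 ] [[-0.096  0.801  0.591]
 [ 0.12   0.598 -0.792]
 [-0.988 -0.005 -0.153]] [ 0.64  0.37  1.41 -1.42  1.54  0.21] [-0.1  0.1 -1.5] 0.033243629656207814
tilt 8.829981070362699
(array([ 0.53, -1.65, -2.15]), array([-6.8 , -5.63,  1.86]))
```

```bash
python3 - <<'E'
from g import *
phi=0
z=np.array([np.cos(np.radians(phi)),np.sin(np.radians(phi)),0]);x=np.array([0,0,-1.]);y=np.cross(z,x)
print(plan([.41,.35,.47],R.from_matrix(np.stack([x,y,z],1))))
E
```

```text
(array([1.53, 1.35, 2.85]), array([-3.82, -8.32, 53.16]))
```

Call:
jog_arm(plan=[[0.5,0.5,2.8,0,-1,7,1],[1,1,2.8,-0.5,-2,14,1],[1.5,1.3,2.8,-1,-3,21,1],[1.5,1.3,2.8,-2,-4.5,28,1],[1.5,1.3,2.8,-2.5,-5.5,35,1],[1.5,1.3,2.8,-3,-6.6,42,1],[1.5,1.3,2.8,-3.5,-7.7,49,1],[1.5,1.3,2.8,-3.8,-8.3,53.2,1],[1.5,1.3,2.8,-3.8,-8.3,53.2,1],[1.5,1.3,2.8,-3.8,-8.3,53.2,1],[1.5,1.3,2.8,-3.8,-8.3,53.2,1]])

```text
time_s: 22.68
tool_pos: [0.4247, 0.3524, 0.5488]
orientation: [0.683, -0.002, 0.731, 0.002]
wrist_force: [-0.6, -0.5, -0.5]
finger_gap: 0.0329
```

```bash
python3 - <<'E'
from g import *
st=monitor.sense();R0=rot(st);print(st['time_s'],st['tool_pos'],R0.as_matrix().round(3),st['joint_pos'].round(2),st['wrist_force'].round(1),st['finger_gap'])
print('tilt',np.degrees(np.arccos(-R0.as_matrix()[2,0])))
z=np.array([1,0,0]);x=np.array([0,0,-1.]);y=np.cross(z,x)
print(plan([.41,.35,.47],R.from_matrix(np.stack([x,y,z],1))))
w=snap('wrist','wrist16.png');s2=snap('scene','scene16.png');t=snap('top','top16.png')
E
```

```text
22.6833 [0.42467    0.35242525 0.5488329 ] [[-0.068 -0.006  0.998]
 [ 0.     1.     0.006]
 [-0.998  0.001 -0.068]] [ 0.56  0.23  1.33 -1.42  0.56 -0.13] [-0.6 -0.5 -0.5] 0.03294492765820993
tilt 3.8818544510512996
(array([-1.47, -0.24, -7.88]), array([-0.02, -3.88, -0.34]))
```

View pics/scene16.png

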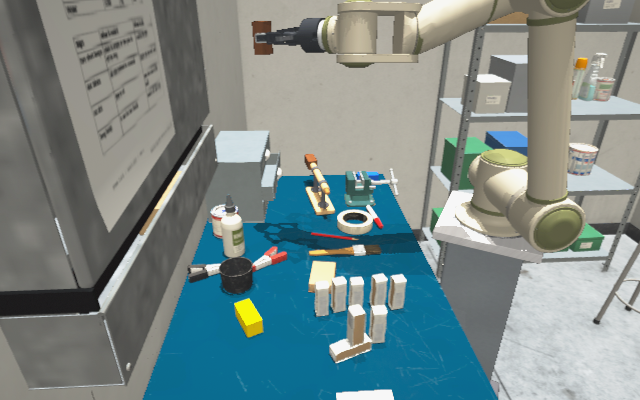

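View pics/top16.png

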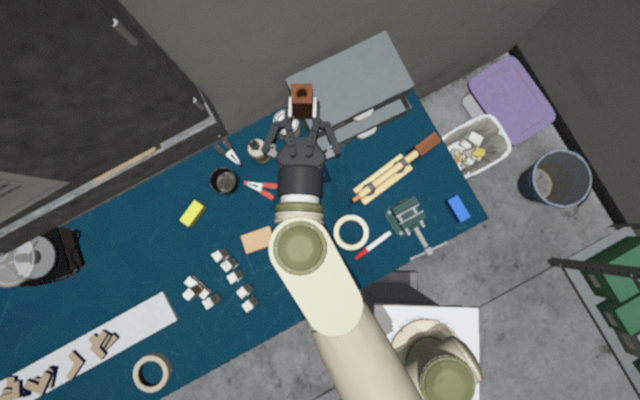

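View pics/wrist16.png

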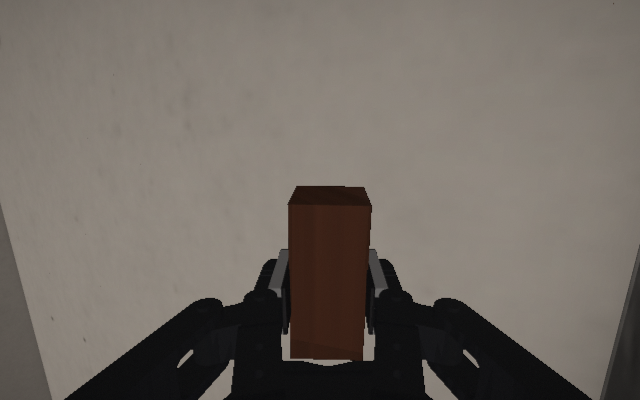

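Call:
jog_arm(plan=[[-1,0,3,0,-1,0,1],[-1,0,6,0,-2,0,1],[-1,0,9,0,-3,-0.3,1],[-1,0,11,0,-3.9,-0.3,1],[-1,0,11,0,-3.9,-0.3,1],[-1,0,11,0,-3.9,-0.3,1],[-1,0,11,0,-3.9,-0.3,1]])

```text
time_s: 23.42
tool_pos: [0.4151, 0.3532, 0.6548]
orientation: [0.704, 0.0, 0.71, -0.001]
wrist_force: [0.3, 0.8, -2.1]
finger_gap: 0.0332
```

```bash
cat > e.py <<'E'
from g import *
st=monitor.sense();R0=rot(st);print(st['time_s'],st['tool_pos'],R0.as_matrix().round(3),st['joint_pos'].round(3),st['wrist_force'].round(1),st['finger_gap'])
print('tilt',np.degrees(np.arccos(-R0.as_matrix()[2,0])))
E
python3 e.py
```

```text
23.4167 [0.41507456 0.35320967 0.65480329] [[-0.007  0.002  1.   ]
 [-0.001  1.    -0.002]
 [-1.    -0.001 -0.007]] [ 0.573  0.195  1.095 -1.155  0.636 -0.499] [ 0.3  0.8 -2.1] 0.033166610154844164
tilt 0.43311590633548436
```

```bash
python3 - <<'E'
from g import *
st=monitor.sense();R0=rot(st)
w=snap('wrist','wrist17.png');s2=snap('scene','scene17.png');t=snap('top','top17.png')
C=st['tool_pos']+R0.apply([0,0,.165]);print(C)
for q,n in ((s2,'s'),(t,'t')):
    u,v=map(int,pix(q,C));print(n,u,v)
    a=cv2.resize(q['image'][max(0,v-35):v+35,u-40:u+40],None,fx=8,fy=8,interpolation=cv2.INTER_CUBIC);cv2.imwrite(f'pics/{n}17c.png',a);print(max(0,v-35),u-40)
a=cv2.resize(w['image'][170:380,260:400],None,fx=3.8,fy=3.8,interpolation=cv2.INTER_CUBIC)[:600*2];a=a[:798];cv2.imwrite('pics/w17c.png',cv2.convertScaleAbs(cv2.resize(a,None,fx=.74,fy=.74),alpha=2))
E
```

```text
[0.58006979 0.35295832 0.65357355]
s 263 -16
0 223
t 296 78
43 256
```

View pics/s17c.png

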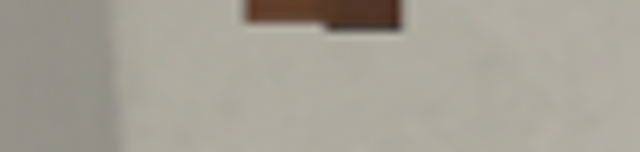

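View pics/t17c.png

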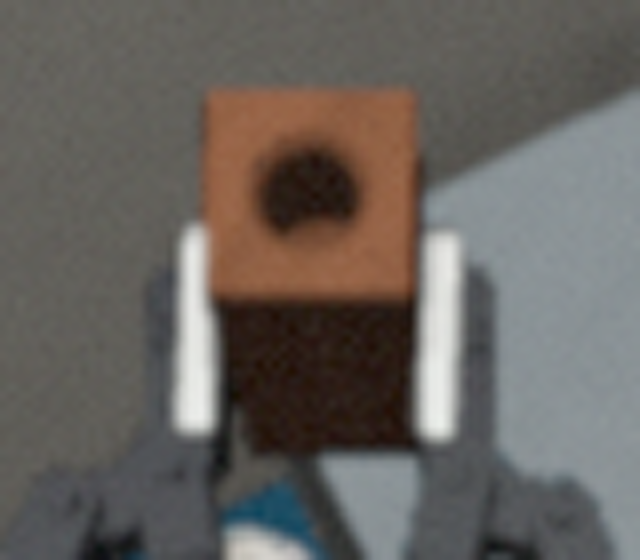

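View pics/w17c.png

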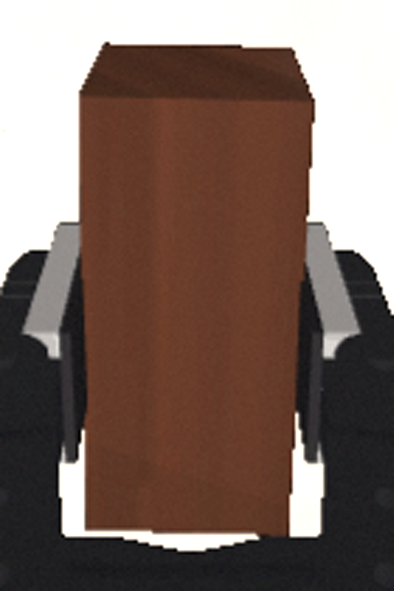

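```bash
python3 - <<'E'
from g import *
t=dict(np.load('pics/top17.npz'));C=np.array([.5801,.353,.6536])
f=lambda u,v,z:onz(t,256+u/8,43+v/8,z).round(4)
for dz in(-.005,0,.005):
  a=f(412,300,C[2]+.038+dz);b=f(412,449,C[2]-.038+dz);c=f(416,90,C[2]+.038+dz)
  print(a,b,'pitch',np.degrees(np.arctan2(a[0]-b[0],.076)),'roll',np.degrees(np.arctan2(a[1]-b[1],.076)),'top size',c[0]-a[0],f(204,90,C[2]+.038+dz)[1]-c[1])
# same by wrist image: solid-end edge & hole-end edge of face toward the gripper
w=dict(np.load('pics/wrist17.npz'));st=monitor.sense();R0=rot(st);k=3.8*.74
W=lambda u,v:(260+u/k,170+v/k)
T=w['T']
for name,l in (('w17',[W(81,96),W(313,100),W(288,533),W(86,530)]),):
    l=np.array(l);wid=[np.linalg.norm(l[1]-l[0]),np.linalg.norm(l[2]-l[3])];print(wid)
    # depth from width 34 mm -> 3D mid points in tool frame
    pts=[]
    for (p,q) in ((l[0],l[1]),(l[3],l[2])):
        _,d1=ray(w,*p);_,d2=ray(w,*q);s_=.034/np.linalg.norm(d1-d2);pts.append(R0.inv().apply(T[:3,3]+s_*(d1+d2)/2-st['tool_pos']))
    pts=np.array(pts);d=pts[0]-pts[1];print(pts.round(4),np.linalg.norm(d),np.degrees(np.arctan2(d[2],d[0])))
E
```

```text
[0.5637 0.3347 0.6866] [0.5673 0.3394 0.6106] pitch -2.7119834674449805 roll -3.5387849221848473 top size 0.03539999999999999 0.03470000000000001
[0.5615 0.3343 0.6916] [0.5654 0.339  0.6156] pitch -2.9376014287716603 roll -3.538784922184889 top size 0.03500000000000003 0.0343
[0.5594 0.334  0.6966] [0.5636 0.3387 0.6206] pitch -3.163128246116895 roll -3.5387849221848473 top size 0.034599999999999964 0.03400000000000003
[np.float64(82.5158179930195), np.float64(71.84291465129984)]
[[ 0.0407  0.002   0.1532]
 [-0.0347  0.0004  0.149 ]] 0.07552448552565313 3.1898193490117257
```

Call:
jog_arm(plan=[[0,0,-1,0,1.5,0,1],[0,0,-1,0,3,0,1],[0,0,-1,0,3,0,1],[0,0,-1,0,3,0,1],[0,0,-1,0,3,0,1]])

```text
time_s: 23.98
tool_pos: [0.4151, 0.3532, 0.6451]
orientation: [0.686, 0.0, 0.728, -0.001]
wrist_force: [0.5, -0.2, -0.1]
finger_gap: 0.0332
```

```bash
python3 e.py; python3 - <<'E'
from g import *
st=monitor.sense();R0=rot(st);t=snap('top','top18.png');w=snap('wrist','wrist18.png');s=snap('scene','scene18.png')
C=st['tool_pos']+R0.apply([0,0,.165]);u,v=map(int,pix(t,C));print(C,u,v)
a=cv2.resize(t['image'][v-35:v+35,u-40:u+40],None,fx=8,fy=8,interpolation=cv2.INTER_CUBIC);cv2.imwrite('pics/t18c.png',a);print(v-35,u-40)
E
```

```text
23.9833 [0.41509065 0.35316219 0.64511685] [[-0.059  0.001  0.998]
 [-0.001  1.    -0.001]
 [-0.998 -0.001 -0.059]] [ 0.573  0.195  1.109 -1.098  0.655 -0.536] [ 0.5 -0.2 -0.1] 0.033238810602624826
tilt 3.3602130090970195
[0.57980695 0.35292799 0.63544799] 297 84
49 257
```

View pics/t18c.png

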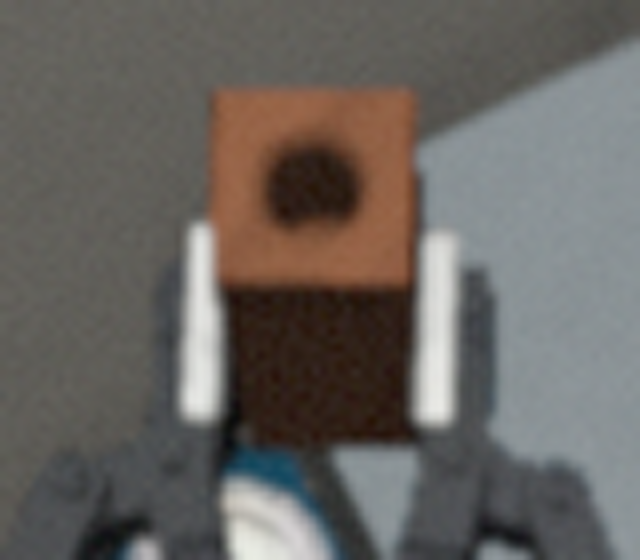

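View pics/scene18.png

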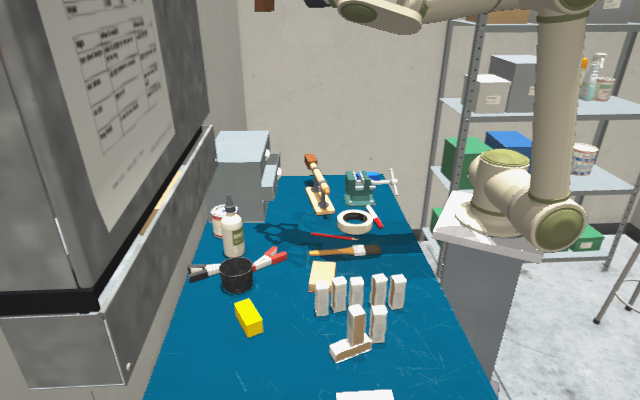

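```bash
python3 - <<'E'
from g import *
t=dict(np.load('pics/top18.npz'));C=np.array([.5798,.3529,.6354])
f=lambda u,v,z:onz(t,257+u/8,49+v/8,z)
for dz in(-.004,0,.004):
  a=f(320,286,C[2]+.038+dz);b=f(320,442,C[2]-.038+dz);c=f(320,90,C[2]+.038+dz)
  print('pitch',np.degrees(np.arctan2(a[0]-b[0],.076)),'depth',c[0]-a[0])
st=monitor.sense();print(st['time_s'],st['qvel'].round(3))
E
```

```text
pitch -0.25947584341456753 depth 0.03418223656778885
pitch -0.43077172273409 depth 0.033893837078571964
pitch -0.6020599016564656 depth 0.03360543758935486
24.1333 [-0.    -0.001 -0.002  0.002  0.001 -0.003]
```

Block axis is now within about half a degree of vertical, held firmly and at rest, with the bystanders unmoved. Handing in.

```bash
python3 -c "
from cell import workorder
print(workorder.sign_off())"
```

```text
the job is handed in; nothing more can be done
None
```

I did the job in the order asked and handed it in at about 24 s of the 64 s. The arm still holds the block hole up in the air.

- **Finding the drilled end:** I took the dark wooden block at top-view pixel (300, 204). The wrist camera showed one end to be solid, so I tried the other end on the spigot. It slid on with almost no force and came to a hard stop against the shoulder. I pressed to about 13 N.
- **Dry fit:** I let go and the block hung by itself. I then pushed lightly on its outer end, about 10 N, and it met a firm stop. The side view put its centre about 38 mm out from the shoulder, with the lower edge of its end face touching it.
- **Final pose:** I took hold again, levelled the block, drew it off freely and turned it. The top view shows the hole facing up. The block's axis is about half a degree off vertical front to back, its centre is about 0.63 m above the bench, and the gripper reads a steady 33 mm opening.

**Checks that disagreed:**
- I measured the droop while hanging at about 8 to 9 degrees, against the 6 or so you gave. From the robot's end of the joint, a gap of about 5 mm showed at the top edge, which fits that tilt. The camera's 2 mm error may explain part of it.
- The first two attempts at the hole-up pose ran into joint range limits, at joint 6 and then joint 4. I undid the first and reached the final pose by turning the arm and raising it. I also corrected a 3 degree lean of the block in the grip.
- An early side-to-side reading of 3.5 degrees off vertical came from a corner partly hidden by a finger, so I did not rely on it or measure it again.

The other things on the bench looked unmoved in the last scene picture.

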